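# Fit the hold-down bar over the tube box on the shaker

## Task

Secure the lidded tube box on the orbital shaker for its run: take the flat hold-down bar out of the accessory bin, tilt its oblong eye past the wide head of the stud, and lay the bar level across the box lid so that the eye is caught under the head and cannot lift off. Then swing the catch fully across the bar's free end. Leave the tube box seated in its nest and do not disturb the other things on the bench.

Things in the scene. Friction and masses are not known exactly. Their poses are not given: they have to be found in the camera images.
- bar_mid (a point): Middle (mid-length, -width, -thickness; about the centre of mass) of the loose flat aluminium hold-down bar, 190 x 6 mm thick, 0.12-0.2 kg: shank 138 long x 36 wide, then eye head 52 long x 61 wide. x runs from plain tail to eye tip, y across, z normal to the faces (both alike). It starts leaning about 40 degrees in the bin, tail on the bin floor, only the eye head out over the rim.
- bar_eye (a point): Centre of the bar's eye at mid-thickness, 69 mm from the bar's middle towards the eye tip; the bar's axes. The eye is a rectangular through hole, 32 mm along the bar by 45 mm across, with webs 10 mm at tip and shank, 8 mm at the sides. The bin leaves no room for fingers beside the shank, the stud's bracket none beside the eye head: lay the bar on the bench and retake it by the shank.
- stud (a point): On the vertical stud's axis at the underside of its round head, 171 mm above the bench. Head 38 mm wide (more than the eye's length), 5 mm thick; stem below 10 mm thick, 61 mm free. Axes: z up, y level from the stud over the box centre (77 mm away) to the catch side, x level towards the catch post. Finished bar: along y, tail to +y, middle plane 8 mm below here, eye centre within 11 mm of the axis.
- shaker: Orbital shaker, fixed, axes as the stud's; origin at bench level, stud at y = -77 mm. Steel platform 205 (x) x 256 (y) mm, top 100 mm up. The stud stands in a U bracket, open at its ends: two 3 mm cheeks with inner faces at x = -37 and +37 mm, y = -107 to -55 mm, top 172 mm up. Bar tilted about 35 degrees tail up, tip web goes down past the head's -y side, then +y under it, then the tail down.
- tube_box: Lidded tube box, 127 (x) by 86 (y) by 60 mm high, 0.45 kg, loose, in a nest of low lips on the shaker platform with 1.5 mm play. Origin at the centre of its underside, 77 mm from the stud's axis; axes as the shaker's. Its flat lid, 60 mm up and 11 mm below the underside of the stud head, carries the finished bar.
- catch (a joint): Catch of the shaker: flat steel arm on a vertical pivot. 0 rad: open, arm along the shaker's +y. Grows counter-clockwise seen from above; 1.57: closed, arm along the shaker's -x, across the bar near its tail (stop at 1.62). Starts at 0 to 0.35 and stays where left (about 1 N at the knob). The arm's underside passes 3 mm above a bar that lies on the lid.
- pivot (a point): On the catch's pivot axis at the top face of its arm, 174 mm above the bench; from the stud point 42 mm in x, 145 mm in y and 3 mm up, in the shaker's axes. The arm is 14 mm wide, 5 mm thick and 56 mm long.
- knob (a point): Middle of the catch's upright knob, a black cylinder 14 mm in diameter and 24 mm high on the arm, 50 mm from the pivot axis; its foot, on the arm's top face, is 12 mm below this point.
- bin: Grey open accessory bin, fixed, 114 (x) by 64 (y) by 90 mm high, walls and floor 3 mm. Origin at the centre of its underside. The bar leans along its x axis, eye head over the +x rim, eye centre about 74 mm in x and 110 mm up from this origin.
- tip_rack: Bystander: open rack of clear tubes on a blue deck, 86 by 127 by 75 mm high. Origin at the centre of its underside.
- bottle: Bystander: glass reagent bottle, 68 mm in diameter, 140 mm high. Origin at the centre of its underside.
- jar: Bystander: white jar, 60 mm in diameter, 70 mm high. Origin at the centre of its underside.
Things that resemble listed ones, but are neither listed nor needed, are in the scene too. Leave any orange look-alike of the tube_box alone.

How it is judged:
By the outcome, as a careful person would: the job done as asked, in the order asked, and still so for the second after the job is handed in, with the robot touching nothing.
It also fails if it takes over 64 s, if anything falls off the work surface, if the arm or the gripper's body presses on something with over 40 N, if the wrist force passes 120 N, or if a joint passes its speed limit or range.

## Robot

A 7-joint arm with a two-finger parallel gripper is mounted at the origin on the work surface. World frame = base frame: x ahead of the robot, y to its left, z up, the work surface at z = 0. Lengths are in m, angles in rad, forces in N, time in s.
With the tool pointing down it reaches from about 0.425 to 0.925 m from the base axis. Payload 6.8 kg.
Tool frame: the origin (TCP) lies on the front face of the gripper's body, between the roots of the fingers; the fingertips stand 73 mm ahead of it and the grasp point (between the pads) lies 54 mm ahead of it; z points along the fingers, y is the direction in which the jaws open and shut (so a half turn about z gives the same grasp; the last joint's range is limited). The gripper opens to 85 mm and grips with 20 to 120 N. Pads are 22 mm wide; open, the fingers measure 114 mm over their backs; the gripper's body (76 mm by 85 mm) begins 54 mm behind the grasp point. The pads swing forward as they close: fully open they stand 13 mm farther back than shut.
Start: joints at [-1.309, 0.477, 0.022, 1.555, -0.011, 1.109, -0.083], TCP at [0.244, 0.629, 0.304] pointing down, gripper open.
Joint ranges: [-2.96, 2.96], [-0.34, 2.1], [-1.41, 1.46], [0.24, 2.44], [-1.37, 4.51], [0.17, 1.92], [-2.96, 2.96]. Speed limits (rad/s): [2.39, 2.39, 3.14, 3.14, 3.14, 3.14, 3.14].

## Interface

Orientations are given as a unit quaternion [w, x, y, z].
In Python, from station import get_obs, read_camera, hand_in, spot_in, cut_out, spot_point gives the robot as it stands. The module is installed in compiled form; this text tells all that it offers.
- The arm moves only by the tool move_arm, never from a script. Its arguments are lists of equal length, an entry for each row: "gripper": the opening, from 0 (shut) to 1 (fully open); "xyz": the shift along the tool's x, y, z in cm, a list of three; "twist": the turn about the tool's z in rad. A call has 1 to 5 rows; each row is the pose to reach, as a shift and turn from the pose commanded when the call began, along the tool's axes at that moment; what a row does not reach only later rows make up. A row lasts 1/12 s, in which the tool goes at most 41.7 mm and 7.16 degrees, less where a joint would pass 70% of its speed; a pose out of reach is approached as far as the arm can. A call with a gripper value outside its range is refused whole. The fingers move at their own pace and stop on an object; "squeeze" is the grip in N (left out, the last holds). Time passes only in rows, so rows that repeat a pose let the fingers close. It gives the time, the measured TCP pose, the force and the opening at its end, in the units of the state.
- get_obs(): the state, without advancing time (a new reading comes with each control period).
- read_camera(name): name is "scene" or "top" or "wrist"; returns a dict with "pixels" (420x560x3 uint8, red, green, blue), "fx", "fy", "cx", "cy" (pixels), "R" (3x3) and "t" (3): a world point X has camera coordinates R X + t. Camera axes: x right, y down, z forward; pixel columns grow to the right and rows downward; lengths in m; the calibration is good to about 2 mm. A picture is of the moment at which its call begins. There is no depth.
- hand_in(): hands the job in, once; it reports no verdict.
Trained networks look in the newest picture that a camera, given by its name, has taken for a name from the list of things; names that differ only in an ending like _2 or _b are one class to them, and where a whole thing is asked for, a point or a joint stands for the part that bears it (a point fixed in the world has none). Each returns a list of dicts, best first, with "p" (0 to 1); they miss things now and then, are a little off and sometimes report something else, mostly with a low value. They report only what shows in the picture. A call takes as long as a camera call. They do not tell look-alikes from the thing itself.
- spot_in(query, camera): "centre" ([x, y, z] in m, in world coordinates, good to about 4 mm: the middle of the surface that is visible of it).
- cut_out(query, camera): "pixels" (420x560 bool, what is visible of it).
- spot_point(query, camera): "centre" ([x, y, z] in m, in world coordinates, good to about 4 mm: a listed point, or the origin of a listed thing).
The state is a dict: "t": time; "q": joint angles; "joint_vel": joint speeds; "joint_torque": joint torques, N m; "eef_pos": TCP position; "tool_rot": TCP orientation; "contact_force": force on the tool from outside, world axes, zero at the start; "torque": the same for the moment, N m; "gripper_width": opening from 0.0 (shut) to 1.0 (fully open).
Only numpy, scipy, OpenCV 4.12 (cv2) and the standard library are available. Lean on these libraries where they do the work, as an engineer would, in place of code of your own. Each camera call takes 0.05 s, during which the arm holds its last target.

## Working session

There is one attempt and no reset: what is moved stays moved. The work goes in short steps, Python scripts to look and compute and a tool call to move; the robot and the scene stay as the last step left them, time stands still between calls to the robot, and variables do not carry over. Pictures are saved under pics/ and viewed, and the job is handed in when it is done.

Besides the shell and the picture viewer there is one more tool, called after "Request:" by a JSON object that holds its "name" and its "arguments", one argument or row to a line. move_arm: Moves the arm, as the interface text tells. Its arguments: {"type":"object","properties":{"gripper":{"type":"array","items":{"type":"number"}},"xyz":{"type":"array","items":{"type":"array","items":{"type":"number"}}},"twist":{"type":"array","items":{"type":"number"}},"squeeze":{"type":"number"}},"required":["gripper","xyz","twist"]}

```bash
mkdir -p pics; ls
cat > h.py <<'E'
import numpy as np, cv2
from station import *
def save(name,fn,crop=None,scale=1):
    c=read_camera(name); p=c["pixels"][:,:,::-1].copy()
    if crop: x0,y0,x1,y1=crop; p=p[y0:y1,x0:x1]
    if scale!=1: p=cv2.resize(p,None,fx=scale,fy=scale,interpolation=cv2.INTER_CUBIC)
    cv2.imwrite("pics/"+fn,p); return c
def proj(c,X):
    x=np.array(c["R"])@np.array(X)+np.array(c["t"]); return np.array([c["fx"]*x[0]/x[2]+c["cx"],c["fy"]*x[1]/x[2]+c["cy"]])
def ray_z(c,uv,z):
    R=np.array(c["R"]);t=np.array(c["t"]);o=-R.T@t
    d=R.T@np.array([(uv[0]-c["cx"])/c["fx"],(uv[1]-c["cy"])/c["fy"],1]); return o+d*(z-o[2])/d[2]
E
python3 - <<'E'
from h import *
np.set_printoptions(precision=4,suppress=True)
o=get_obs(); print(o)
for n in ["scene","top","wrist"]:
    c=save(n,n+"0.png"); print(n,c["fx"],-np.array(c["R"]).T@np.array(c["t"]))
E
```

```text
pics
{'t': 0.0, 'q': array([-1.3091,  0.4778,  0.0224,  1.5564, -0.0115,  1.1093, -0.0831]), 'joint_vel': array([ 0.0032, -0.0004,  0.0005, -0.0002, -0.0001, -0.    , -0.0009]), 'joint_torque': array([  0.0001, -59.645 ,   1.608 , -28.1206,   0.0124,   0.0095,
         0.    ]), 'eef_pos': array([0.2438, 0.6289, 0.303 ]), 'tool_rot': array([-0.0001,  0.1839,  0.983 , -0.0009]), 'contact_force': array([-0.3931,  0.7167,  1.0413]), 'torque': array([ 0.0507, -0.0247, -0.0104]), 'gripper_width': 0.9984288197400074}
scene 417.60768797987 [1.3656 0.32   0.8797]
top 541.0445081016782 [0.369  0.0674 1.5081]
wrist 304.7485454805277 [0.169  0.6578 0.3726]
```

View pics/scene0.png

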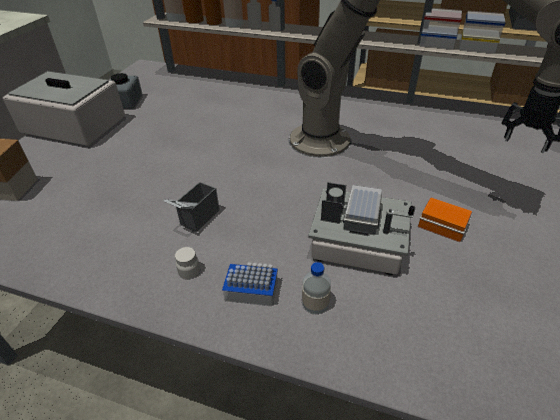

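View pics/top0.png

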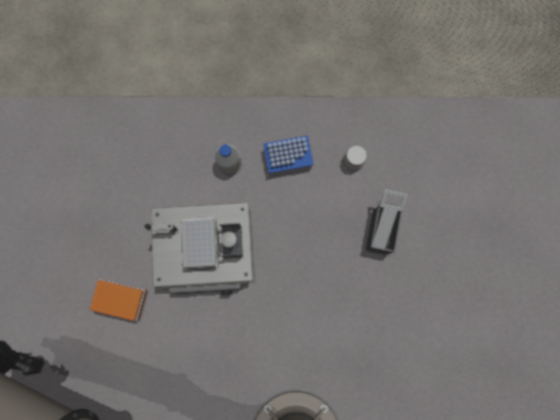

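View pics/wrist0.png

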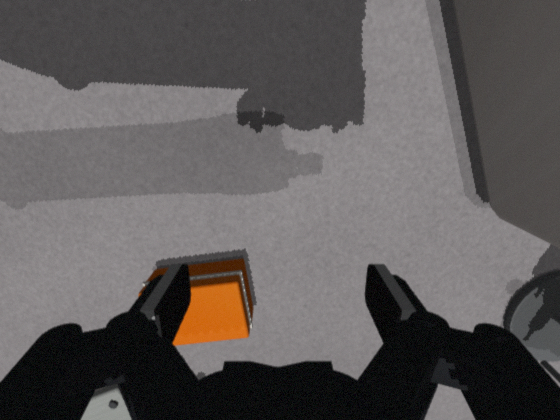

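Run:
```python
from h import *
np.set_printoptions(precision=4,suppress=True)
for q in ["bar_mid","bar_eye","stud","shaker","tube_box","pivot","knob","bin","tip_rack","bottle","jar"]:
  for cam in ["scene","top"]:
    try:
        r=spot_point(q,cam); print(q,cam,[(np.round(d["centre"],4).tolist(),round(d["p"],2)) for d in r][:4])
    except Exception as e: print(q,cam,e)
print(get_obs()["t"])
```

```text
bar_mid scene [([0.5632, -0.2453, 0.0677], 0.45)]
bar_mid top [([0.5649, -0.2515, 0.0642], 0.57)]
bar_eye scene [([0.6158, -0.2581, 0.1085], 0.48)]
bar_eye top [([0.6163, -0.2526, 0.1053], 0.73), ([0.5366, 0.3635, 0.1868], 0.53)]
stud scene [([0.513, 0.1731, 0.1718], 0.86), ([0.7448, 0.1855, -0.0041], 0.66)]
stud top [([0.5099, 0.1695, 0.1751], 0.56), ([0.7577, 0.0199, 0.001], 0.37)]
shaker scene [([0.744, 0.184, -0.0027], 0.34)]
shaker top [([0.5058, 0.2448, 0.0019], 0.56)]
tube_box scene [([0.3626, 0.4668, 0.0], 0.58)]
tube_box top [([0.3604, 0.4729, 0.0021], 0.82), ([0.503, 0.249, 0.0978], 0.68)]
pivot scene [([0.5439, 0.3158, 0.1775], 0.83), ([0.5018, 0.2473, 0.1006], 0.46)]
pivot top [([0.5421, 0.3163, 0.1724], 0.95)]
knob scene [([0.5425, 0.3677, 0.1851], 0.65)]
knob top [([0.5392, 0.3658, 0.1876], 0.44)]
bin scene [([0.5446, -0.2392, -0.0007], 0.65)]
bin top [([0.5438, -0.2374, 0.0028], 0.96)]
tip_rack scene [([0.763, 0.0162, 0.0003], 0.71), ([0.5123, 0.1727, 0.1699], 0.17)]
tip_rack top [([0.7568, 0.0174, 0.0039], 0.91), ([0.5087, 0.1711, 0.1707], 0.5)]
bottle scene [([0.7465, 0.1848, -0.0035], 0.8)]
bottle top [([0.744, 0.1853, 0.0017], 0.67), ([0.5364, 0.3657, 0.1886], 0.64)]
jar scene [([0.7501, -0.1723, 0.0011], 0.88)]
jar top [([0.7471, -0.1725, 0.0027], 0.8), ([0.6164, -0.2504, 0.1051], 0.28)]
1.25
```

The scene view shows the bin with the leaning bar at about (190,205), the shaker with the stud, box and catch at (360,225), and the orange look-alike at (445,218). The top view puts the bar at (388,220), shaker (202,245), orange box (118,300), jar (356,157), rack (288,155) and bottle (228,158).

Possible mix-ups:
- **Tube box:** white-lidded one at top (199,243) in the nest, versus the orange one at (118,300). I choose the white one on the shaker.
- **Bar:** only the one at (388,220).

Next come close crops and the axis directions.

Run:
```python
from h import *
np.set_printoptions(precision=4,suppress=True)
c=read_camera("top"); p=c["pixels"][:,:,::-1]
a=cv2.resize(p[190:300,140:260],None,fx=5,fy=5,interpolation=cv2.INTER_CUBIC); cv2.imwrite("pics/topA.png",a)
a=cv2.resize(p[180:260,350:420],None,fx=7,fy=7,interpolation=cv2.INTER_CUBIC); cv2.imwrite("pics/topB.png",a)
for q in ["bar_mid","shaker","tube_box","bin"]:
    for d in cut_out(q,"top")[:2]:
        m=d["pixels"].astype(np.uint8); pts=np.argwhere(m)[:,::-1].astype(np.float32)
        r=cv2.minAreaRect(pts); z={"bar_mid":0.1,"shaker":.1,"tube_box":.16,"bin":.09}[q]
        b=np.array([ray_z(c,x,z) for x in cv2.boxPoints(r)])
        e=b[1]-b[0]; print(q,round(d["p"],2),m.sum(),b.mean(0),"ang",np.degrees(np.arctan2(e[1],e[0]))%90,np.linalg.norm(e),np.linalg.norm(b[2]-b[1]))
# fit shaker yaw from points
S=np.array([.5115,.1713]);P=np.array([.543,.316])
print(np.degrees(np.arctan2(*(P-S)[::-1])-np.arctan2(145,42)))
c=save("scene","sceneA.png",(290,170,490,280),4)
```

```text
bar_mid 0.94 774 [ 0.5691 -0.2392  0.1   ] ang 70.11438582744572 0.15981536082966574 0.0617424157083391
shaker 0.89 6673 [0.4876 0.2549 0.1   ] ang 3.0697545153600885 0.2748324077398722 0.23704869329713532
shaker 0.54 717 [ 0.5389 -0.2299  0.1   ] ang 78.95850530369314 0.1223972474187814 0.07713735572813935
tube_box 0.79 1675 [0.3617 0.4413 0.16  ] ang 79.56518278800762 0.08127624582567529 0.12986739440929643
tube_box 0.59 1696 [0.5012 0.245  0.16  ] ang 3.3200360445443238 0.08743319753104392 0.12640053393160194
bin 0.89 788 [ 0.5397 -0.2316  0.09  ] ang 77.149917400475 0.12195260441560848 0.08061268776114869
bin 0.43 873 [ 0.5685 -0.2447  0.09  ] ang 74.39777457731911 0.1605045596802469 0.06584727648939279
3.8727212689187196
```

View pics/topA.png

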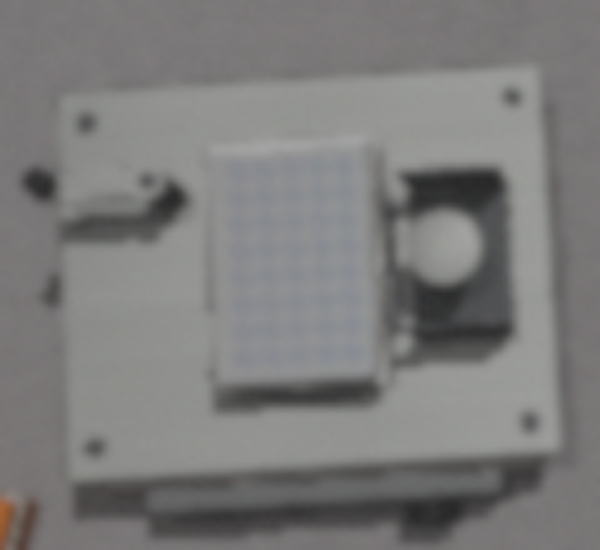

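View pics/topB.png

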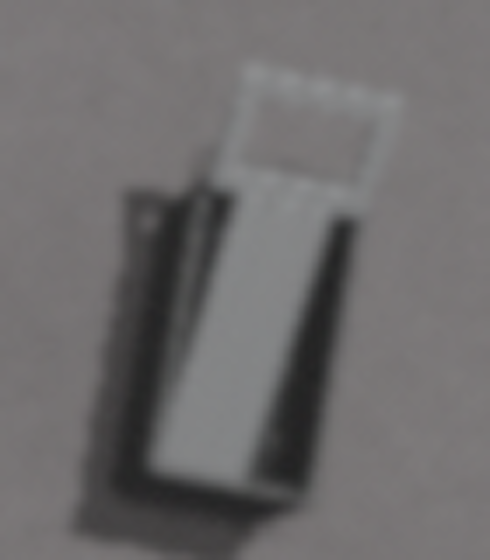

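View pics/sceneA.png

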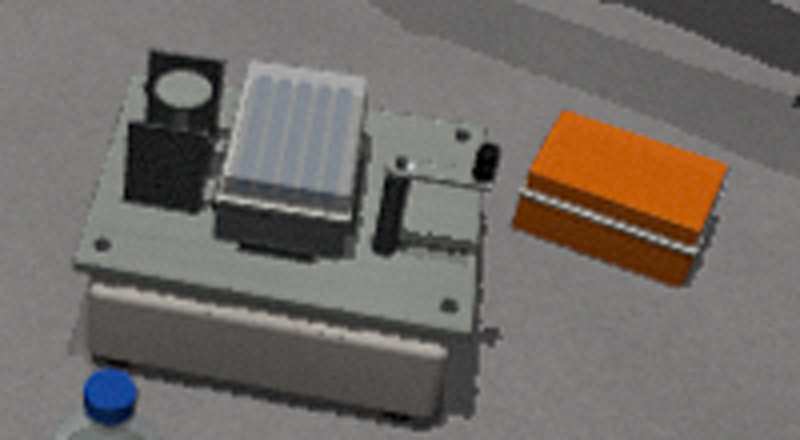

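The crops confirm the white-lidded box in its nest (scene crop ~300,130), the catch pointing open along +y with its knob at (487,162), and the bar's eye past the bin rim (topB ~ (310,130)). Next I measure the bar's corners.

Run:
```python
from h import *
np.set_printoptions(precision=4,suppress=True)
c=read_camera("top")
f=lambda u,v,z: ray_z(c,(350+u/7,180+v/7),z)
T=[f(245,68,.127),f(400,100,.127)]; B=[f(150,468,.006),f(255,490,.006)]
H=[f(232,130,.11),f(385,155,.11)]
N=[f(222,180,.094),f(360,212,.094)]
for n,x in (("tip",T),("tail",B),("headmid",H),("neck",N)): print(n,x[0],x[1],np.linalg.norm(x[1]-x[0]),(x[0]+x[1])/2)
d=(T[0]+T[1]-B[0]-B[1])/2; print(d,np.degrees(np.arctan2(d[1],d[0])),np.linalg.norm(d))
e=T[0]-T[1];print("across",np.degrees(np.arctan2(e[1],e[0])))
for n in ("scene","top"):
  for q in ("bar_eye","bar_mid","stud","pivot"): 
    r=spot_point(q,n); print(q,n,[(d["centre"].round(4) if hasattr(d["centre"],"round") else d["centre"],round(d["p"],2)) for d in r[:2]])
print(get_obs()["t"])
```

```text
tip [ 0.6409 -0.2329  0.127 ] [ 0.6288 -0.2903  0.127 ] 0.05864893735452513 [ 0.6349 -0.2616  0.127 ]
tail [ 0.5026 -0.2158  0.006 ] [ 0.4938 -0.2574  0.006 ] 0.042540357316690286 [ 0.4982 -0.2366  0.006 ]
headmid [ 0.6206 -0.2309  0.11  ] [ 0.611  -0.2882  0.11  ] 0.0580848395883138 [ 0.6158 -0.2595  0.11  ]
neck [ 0.6042 -0.2298  0.094 ] [ 0.5918 -0.2819  0.094 ] 0.05346625037350067 [ 0.598  -0.2558  0.094 ]
[ 0.1367 -0.025   0.121 ] -10.364955452799052 0.18424215361152582
across 78.01663098257322
bar_eye scene [([0.5428, 0.3139, 0.1769], 0.69), ([0.6174, -0.2582, 0.1088], 0.43)]
bar_mid scene [([0.5646, -0.2448, 0.068], 0.53)]
stud scene [([0.5122, 0.1715, 0.174], 0.91)]
pivot scene [([0.5419, 0.3126, 0.1759], 0.8), ([0.5455, -0.2421, -0.0042], 0.4)]
bar_eye top [([0.618, -0.2535, 0.1036], 0.62), ([0.7461, -0.1742, 0.0007], 0.5)]
bar_mid top [([0.564, -0.2472, 0.0625], 0.68)]
stud top [([0.5058, 0.1726, 0.1743], 0.76)]
pivot top [([0.5399, 0.3158, 0.1718], 0.89)]
2.0
```

Request:
{"name": "move_arm", "arguments": {
  "gripper": [1,1,1,1,1],
  "xyz": [
    [-2.8,-2.9,0],
    [-5.6,-5.8,0],
    [-8.4,-8.7,0],
    [-11.2,-11.6,0],
    [-14,-14.5,0]
  ],
  "twist": [0,0,0,0,0],
  "squeeze": 40
}}

```text
t: 2.42
eef_pos: [0.3226, 0.4418, 0.304]
tool_rot: [0.0, 0.184, 0.983, 0.0]
contact_force: [0.9, 0.3, 0.3]
gripper_width: 0.998
```

Request:
{"name": "move_arm", "arguments": {
  "gripper": [1,1,1,1,1],
  "xyz": [
    [-2.8,-2.9,0],
    [-5.6,-5.8,0],
    [-8.4,-8.7,0],
    [-11.2,-11.6,0],
    [-14,-14.5,0]
  ],
  "twist": [0,0,0,0,0]
}}

```text
t: 2.83
eef_pos: [0.4006, 0.2559, 0.3042]
tool_rot: [0.0, 0.184, 0.983, 0.0]
contact_force: [0.1, 0.3, -0.9]
gripper_width: 1.004
```

Request:
{"name": "move_arm", "arguments": {
  "gripper": [1,1,1,1,1],
  "xyz": [
    [-2.8,-2.9,0],
    [-5.6,-5.8,0],
    [-8.4,-8.7,0],
    [-11.2,-11.6,0],
    [-14,-14.5,0]
  ],
  "twist": [0,0,0,0,0]
}}

```text
t: 3.25
eef_pos: [0.4788, 0.0701, 0.3044]
tool_rot: [0.0, 0.184, 0.983, 0.0]
contact_force: [1.3, 0.6, -0.2]
gripper_width: 1.001
```

Request:
{"name": "move_arm", "arguments": {
  "gripper": [1,1,1,1,1],
  "xyz": [
    [-2.8,-2.9,0],
    [-5.6,-5.8,0],
    [-8.4,-8.7,0],
    [-11.2,-11.6,0],
    [-14,-14.5,0]
  ],
  "twist": [0,0,0,0,0]
}}

```text
t: 3.67
eef_pos: [0.557, -0.1157, 0.3042]
tool_rot: [0.0, 0.184, 0.983, 0.0]
contact_force: [0.9, -0.2, -0.2]
gripper_width: 1.003
```

Request:
{"name": "move_arm", "arguments": {
  "gripper": [1,1,1,1,1],
  "xyz": [
    [-2.8,-2.8,0],
    [-5.6,-5.6,0],
    [-8.4,-8.4,0],
    [-10.9,-11.0,2],
    [-10.9,-11.0,4]
  ],
  "twist": [0,-0.08,-0.16,-0.16,-0.16]
}}

```text
t: 4.08
eef_pos: [0.6193, -0.2648, 0.2649]
tool_rot: [0.003, 0.108, 0.994, -0.003]
contact_force: [-0.5, -0.3, 0.3]
gripper_width: 0.998
```

Run:
```python
from h import *
np.set_printoptions(precision=4,suppress=True)
c=save("wrist","w1.png"); o=get_obs(); print(o["eef_pos"],o["tool_rot"],o["t"])
print(proj(c,[.617,-.2575,.108]), [(d["centre"],d["p"]) for d in spot_point("bar_eye","wrist")[:2]])
```

```text
[ 0.6167 -0.2599  0.2592] [-0.0023  0.1075  0.9942 -0.0009] 4.1333
[287.1787 208.6776] []
```

View pics/w1.png

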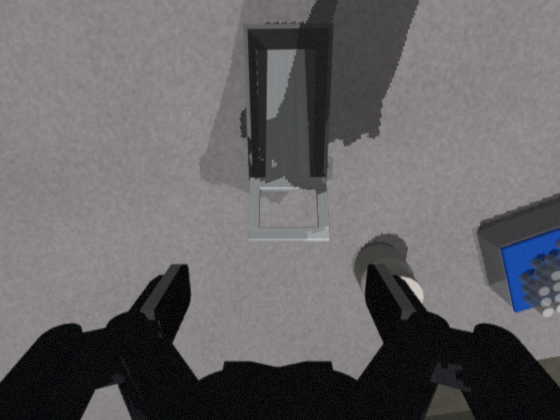

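The wrist picture shows the eye hole centred at (288,208), which matches the projection of my estimate (287,209). The bar is square to the jaws, so I go down and grip.

Request:
{"name": "move_arm", "arguments": {
  "gripper": [1,1,1,1,1],
  "xyz": [
    [0,0.2,3.5],
    [0,0.2,6.5],
    [0,0.2,8.5],
    [0,0.2,9.6],
    [0,0.2,9.6]
  ],
  "twist": [0,0,0,0,0]
}}

```text
t: 4.6
eef_pos: [0.6181, -0.2517, 0.1662]
tool_rot: [-0.002, 0.104, 0.995, 0.001]
contact_force: [-1.2, 0.1, -0.9]
gripper_width: 1.002
```

Request:
{"name": "move_arm", "arguments": {
  "gripper": [0.5,0.5,0.5,0.5,0.5],
  "xyz": [
    [0,0,0],
    [0,0,0],
    [0,0,0],
    [0,0,0],
    [0,0,0]
  ],
  "twist": [0,0,0,0,0],
  "squeeze": 60
}}

```text
t: 5.02
eef_pos: [0.6199, -0.2542, 0.1705]
tool_rot: [0.002, 0.105, 0.994, -0.0]
contact_force: [-1.0, 2.1, 7.1]
gripper_width: 0.696
```

Run:
```python
from h import *
np.set_printoptions(precision=4,suppress=True)
c=save("wrist","w2.png"); o=get_obs(); print(o["eef_pos"],o["tool_rot"],o["t"],o["gripper_width"],o["contact_force"])
```

```text
[ 0.6199 -0.2543  0.1705] [ 0.0019  0.1048  0.9945 -0.0002] 5.0667 0.6927075812571417 [-0.3549  0.9323  6.0696]
```

View pics/w2.png

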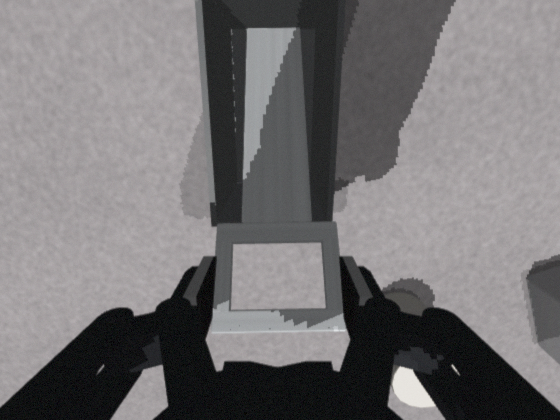

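The picture shows both pads on the eye head's edges (cols 215 and 345). Opening 0.69 of 85 mm is 59 mm against 61 expected, so the grip is good. Lifting straight up.

Request:
{"name": "move_arm", "arguments": {
  "gripper": [0.5,0.5,0.5,0.5,0.5],
  "xyz": [
    [0,0,-2],
    [0,0,-4.5],
    [0,0,-7.5],
    [0,0,-10.5],
    [0,0,-13.5]
  ],
  "twist": [0,0,0,0,0]
}}

```text
t: 5.48
eef_pos: [0.6186, -0.2538, 0.3051]
tool_rot: [0.001, 0.105, 0.994, -0.0]
contact_force: [0.5, -0.1, -2.7]
gripper_width: 0.691
```

Request:
{"name": "move_arm", "arguments": {
  "gripper": [0.5,0.5],
  "xyz": [
    [0,0,-1.5],
    [0,0,-1.5]
  ],
  "twist": [0,0]
}}

```text
t: 5.65
eef_pos: [0.6202, -0.2549, 0.3234]
tool_rot: [0.004, 0.105, 0.994, -0.001]
contact_force: [-0.3, -0.1, -1.5]
gripper_width: 0.695
```

Run:
```python
from h import *
np.set_printoptions(precision=4,suppress=True)
c=save("scene","s3.png",(120,80,320,260),3.3); o=get_obs(); print(o["eef_pos"],o["tool_rot"],o["t"],o["gripper_width"],o["contact_force"])
for q in ("bar_eye","bar_mid"):
  for n in ("scene",): print(q,[(np.round(d["centre"],4),d["p"]) for d in spot_point(q,n)[:2]])
```

```text
[ 0.6194 -0.2543  0.3206] [ 0.0025  0.1048  0.9945 -0.0003] 5.7 0.6944045201835284 [ 0.137   0.3818 -2.2803]
bar_eye [(array([ 0.6205, -0.2554,  0.2584]), 0.42)]
bar_mid [(array([ 0.5662, -0.2454,  0.2208]), 0.52)]
```

View pics/s3.png

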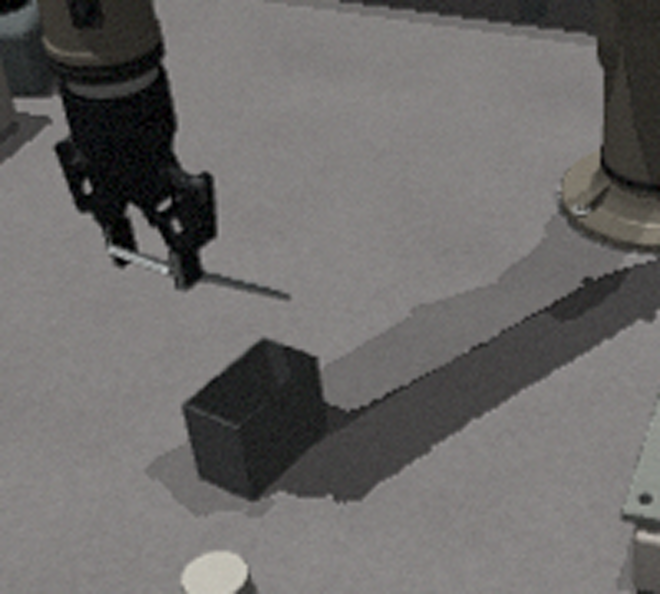

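The scene crop shows the bar clear above the bin at about 38°, tail lower at crop (290,297). Now I turn it eye toward -y and move to the open bench.

Request:
{"name": "move_arm", "arguments": {
  "gripper": [0.5,0.5,0.5,0.5,0.5],
  "xyz": [
    [1.3,2.9,0],
    [2.6,5.8,0],
    [3.9,8.7,0],
    [5.2,11.6,0],
    [6.5,14.3,0]
  ],
  "twist": [0.12,0.24,0.36,0.48,0.6]
}}

```text
t: 6.22
eef_pos: [0.5836, -0.0984, 0.3158]
tool_rot: [-0.002, 0.396, 0.918, -0.001]
contact_force: [0.6, -0.2, -1.2]
gripper_width: 0.695
```

Request:
{"name": "move_arm", "arguments": {
  "gripper": [0.5,0.5,0.5,0.5,0.5],
  "xyz": [
    [0,0,1.5],
    [0,0,3],
    [0,0,5],
    [0,0,7],
    [0,0,9]
  ],
  "twist": [0.12,0.24,0.36,0.48,0.6]
}}

```text
t: 6.63
eef_pos: [0.5838, -0.1, 0.2254]
tool_rot: [-0.001, 0.65, 0.76, -0.001]
contact_force: [0.1, 0.3, -2.5]
gripper_width: 0.698
```

Request:
{"name": "move_arm", "arguments": {
  "gripper": [0.5,0.5],
  "xyz": [
    [0,0,1],
    [0,0,2]
  ],
  "twist": [0.1,0.1]
}}

```text
t: 6.8
eef_pos: [0.5835, -0.0999, 0.2049]
tool_rot: [-0.001, 0.686, 0.727, -0.002]
contact_force: [0.1, 0.2, -1.5]
gripper_width: 0.694
```

Run:
```python
from h import *
np.set_printoptions(precision=4,suppress=True)
c=save("scene","s4.png",(180,120,420,300),3.3); o=get_obs(); print(o["eef_pos"],o["tool_rot"],o["t"],o["gripper_width"],o["contact_force"])
for q in ("bar_eye","bar_mid"):
  for n in ("scene",): print(q,[(np.round(d["centre"],4),d["p"]) for d in spot_point(q,n)[:2]])
```

```text
[ 0.583  -0.0997  0.2038] [-0.002   0.6844  0.7291 -0.0024] 6.85 0.6957190409854894 [-1.3724  1.0016 -4.0294]
bar_eye [(array([ 0.5837, -0.0967,  0.1411]), 0.75), (array([ 0.547 , -0.2383, -0.0004]), 0.63)]
bar_mid [(array([ 0.5815, -0.0452,  0.1039]), 0.94), (array([ 0.7598,  0.0154, -0.0034]), 0.49)]
```

View pics/s4.png

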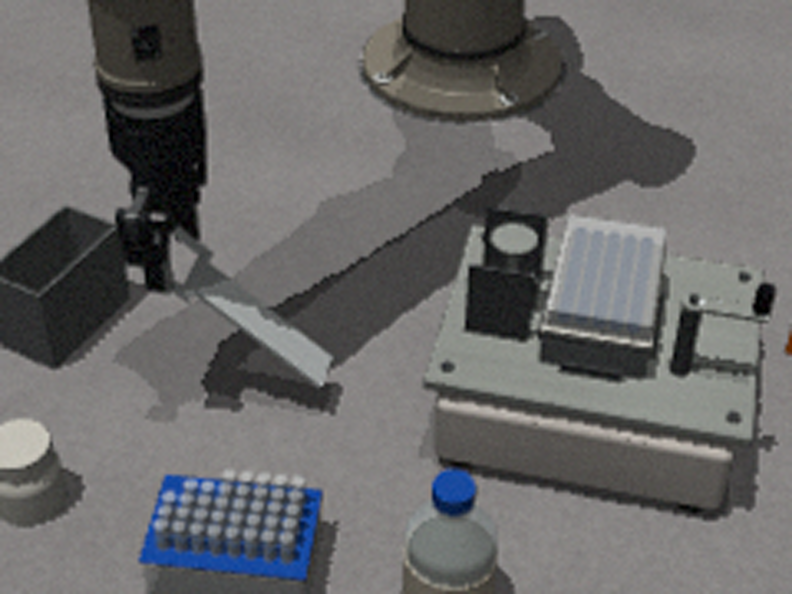

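The crop shows the bar tail down, pointing at the shaker, tail at crop (325,380) just above the bench. I lower it with a light grip so the tail's contact turns it flat.

Request:
{"name": "move_arm", "arguments": {
  "gripper": [0.5,0.5,0.5,0.5,0.5],
  "xyz": [
    [0,0,1.5],
    [0,0,3],
    [0,0,4],
    [0,0,5],
    [0,0,6]
  ],
  "twist": [0,0,0,0,0],
  "squeeze": 20
}}

```text
t: 7.37
eef_pos: [0.5859, -0.1018, 0.1488]
tool_rot: [0.001, 0.685, 0.728, 0.001]
contact_force: [0.6, -3.8, 5.4]
gripper_width: 0.698
```

Request:
{"name": "move_arm", "arguments": {
  "gripper": [0.5,0.5,0.5,0.5,0.5],
  "xyz": [
    [0,0,1],
    [0,0,2],
    [0,0,3],
    [0,0,4],
    [0,0,5]
  ],
  "twist": [0,0,0,0,0]
}}

```text
t: 7.78
eef_pos: [0.585, -0.1002, 0.0969]
tool_rot: [-0.0, 0.685, 0.728, 0.0]
contact_force: [-0.1, -3.1, 2.6]
gripper_width: 0.695
```

Run:
```python
from h import *
np.set_printoptions(precision=4,suppress=True)
c=save("scene","s5.png",(180,120,420,300),3.3); o=get_obs(); print(o["eef_pos"],o["tool_rot"],o["t"],o["gripper_width"],o["contact_force"])
for q in ("bar_eye","bar_mid"):
  for n in ("scene",): print(q,[(np.round(d["centre"],4),d["p"]) for d in spot_point(q,n)[:2]])
```

```text
[ 0.5841 -0.0998  0.0951] [-0.0011  0.6852  0.7284 -0.0006] 7.8333 0.6906772637661536 [ 0.5363 -0.8168  0.4814]
bar_eye [(array([ 0.5835, -0.0918,  0.0358]), 0.63)]
bar_mid [(array([ 0.58  , -0.0279,  0.0255]), 0.9)]
```

View pics/s5.png

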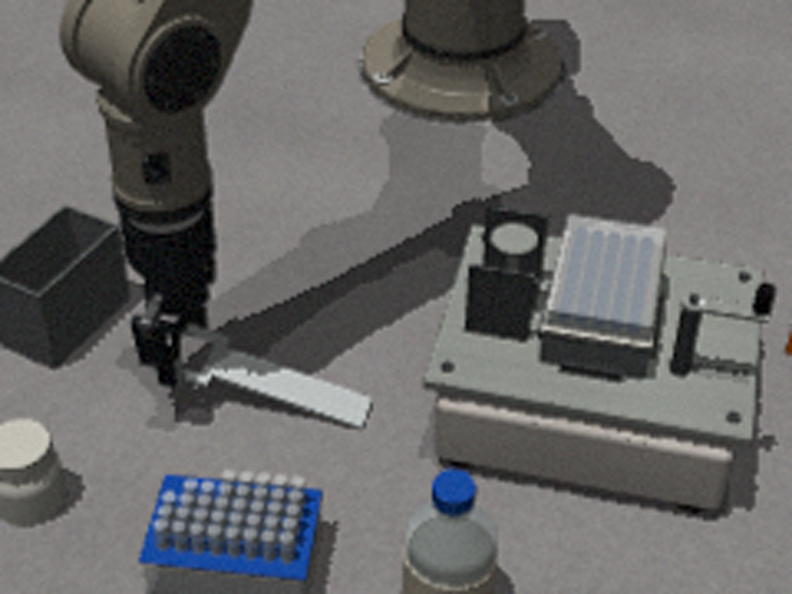

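The bar is turning flat in the grip as hoped; its tail is on the bench at crop (365,412). I continue down.

Request:
{"name": "move_arm", "arguments": {
  "gripper": [0.5,0.5,0.5,0.5],
  "xyz": [
    [0,0,1],
    [0,0,1.8],
    [0,0,2.3],
    [0,0,2.4]
  ],
  "twist": [0,0,0,0]
}}

```text
t: 8.27
eef_pos: [0.5847, -0.1003, 0.0729]
tool_rot: [-0.0, 0.685, 0.728, -0.0]
contact_force: [0.2, -1.9, 1.6]
gripper_width: 0.697
```

Request:
{"name": "move_arm", "arguments": {
  "gripper": [0.5,0.5],
  "xyz": [
    [0,0,0.4],
    [0,0,0.4]
  ],
  "twist": [0,0]
}}

```text
t: 8.43
eef_pos: [0.5847, -0.1004, 0.0694]
tool_rot: [-0.0, 0.685, 0.728, -0.0]
contact_force: [0.5, -1.9, 1.6]
gripper_width: 0.699
```

Request:
{"name": "move_arm", "arguments": {
  "gripper": [0.5,0.5,0.5],
  "xyz": [
    [0,0,0.2],
    [0,0,0.4],
    [0,0,0.5]
  ],
  "twist": [0,0,0]
}}

```text
t: 8.68
eef_pos: [0.5851, -0.1007, 0.0677]
tool_rot: [-0.001, 0.685, 0.728, 0.001]
contact_force: [-12.5, 3.1, 43.9]
gripper_width: 0.691
```

Request:
{"name": "move_arm", "arguments": {
  "gripper": [1,1,1,1,1],
  "xyz": [
    [0,0,-0.1],
    [0,0,-0.2],
    [0,0,-0.5],
    [0,0,-3],
    [0,0,-6]
  ],
  "twist": [0,0,0,0,0]
}}

```text
t: 9.1
eef_pos: [0.5834, -0.0998, 0.1235]
tool_rot: [-0.002, 0.685, 0.728, -0.002]
contact_force: [1.0, 0.6, 0.2]
gripper_width: 1.004
```

Run:
```python
from h import *
np.set_printoptions(precision=4,suppress=True)
c=save("wrist","w6.png"); o=get_obs(); print(o["eef_pos"],o["tool_rot"],o["t"],o["gripper_width"],o["contact_force"])
for q in ("bar_eye","bar_mid"):
  for n in ("scene","wrist"): print(q,n,[(np.round(d["centre"],4),d["p"]) for d in spot_point(q,n)[:2]])
```

```text
[ 0.5868 -0.101   0.13  ] [0.0017 0.6854 0.7282 0.0014] 9.15 0.9985605119854656 [ 2.0055 -0.8497  3.4748]
bar_eye scene [(array([ 0.5835, -0.0918,  0.0358]), 0.63)]
bar_eye wrist []
bar_mid scene [(array([ 0.58  , -0.0279,  0.0255]), 0.9)]
bar_mid wrist [(array([ 0.5803, -0.0219,  0.0055]), 0.63)]
```

View pics/w6.png

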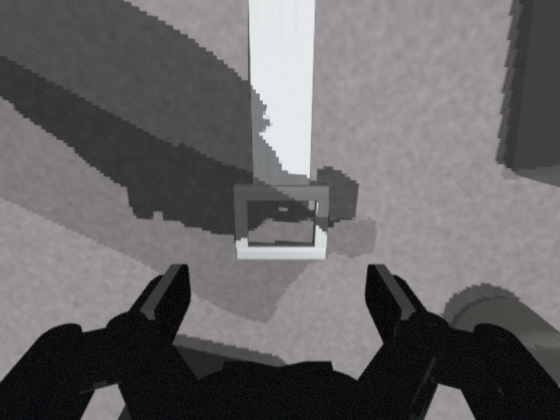

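The wrist picture shows the bar flat on the bench, eye hole at (282,222) and the shank running straight up the picture. The last row pressed 44 N on the fingertips, so I will touch down more gently from now on. Next I find the bar and retake it by the shank.

Run:
```python
from h import *
np.set_printoptions(precision=4,suppress=True)
c=read_camera("wrist"); 
f=lambda u,v,z=.006: ray_z(c,(u,v),z)
print("hole",[f(*p) for p in ((248,200),(315,200),(315,246),(248,246))])
print("shank edges",f(253,180),f(313,180),f(248,5),f(315,5))
o=get_obs(); print(o["eef_pos"],o["tool_rot"],o["t"])
t=read_camera("top")
for n in ("scene","top"):
  for q in ("bar_eye","bar_mid"): print(q,n,[(np.round(d["centre"],4),d["p"]) for d in spot_point(q,n)[:2]])
```

```text
hole [array([ 0.5639, -0.0783,  0.006 ]), array([ 0.607 , -0.0756,  0.006 ]), array([ 0.6102, -0.108 ,  0.006 ]), array([ 0.5649, -0.1109,  0.006 ])]
shank edges [ 0.5666 -0.0649  0.006 ] [ 0.6044 -0.0626  0.006 ] [0.5604 0.0304 0.006 ] [0.5961 0.0326 0.006 ]
[ 0.5844 -0.0999  0.124 ] [-0.0007  0.685   0.7285 -0.0004] 9.4
bar_eye scene [(array([ 0.5835, -0.0918,  0.0358]), 0.63)]
bar_mid scene [(array([ 0.58  , -0.0279,  0.0255]), 0.9)]
bar_eye top []
bar_mid top [(array([ 0.5783, -0.0295,  0.0022]), 0.61)]
```

Request:
{"name": "move_arm", "arguments": {
  "gripper": [0.6,0.6,0.6,0.6,0.6],
  "xyz": [
    [3.5,0.1,0],
    [6.8,0.15,0],
    [7.6,0.15,1],
    [7.6,0.15,2.5],
    [7.6,0.15,3.5]
  ],
  "twist": [0,0,0,0,0]
}}

```text
t: 10.07
eef_pos: [0.5815, -0.0229, 0.0886]
tool_rot: [-0.001, 0.684, 0.729, -0.0]
contact_force: [-0.4, -0.7, -0.3]
gripper_width: 0.597
```

Run:
```python
from h import *
np.set_printoptions(precision=4,suppress=True)
c=save("wrist","w7.png"); o=get_obs(); print(o["eef_pos"],o["tool_rot"],o["t"],o["gripper_width"],o["contact_force"])
```

```text
[ 0.5805 -0.0239  0.0871] [-0.0012  0.6848  0.7287 -0.0013] 10.1167 0.60288440900027 [-0.1401  0.7291 -1.5203]
```

View pics/w7.png

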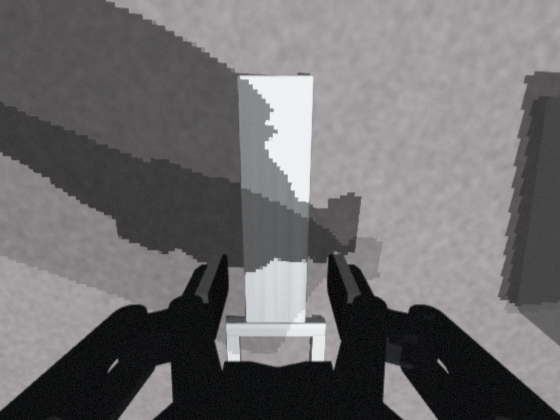

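The shank (cols 243–310) sits centred between the fingers (225–330). I lower gently until the tips touch.

Request:
{"name": "move_arm", "arguments": {
  "gripper": [0.5,0.5,0.5,0.5,0.5],
  "xyz": [
    [0,0,0.5],
    [0,0,0.8],
    [0,0,1.0],
    [0,0,1.2],
    [0,0,1.2]
  ],
  "twist": [0,0,0,0,0]
}}

```text
t: 10.53
eef_pos: [0.5819, -0.0249, 0.0779]
tool_rot: [0.0, 0.685, 0.728, 0.0]
contact_force: [-0.6, 0.3, -0.3]
gripper_width: 0.506
```

Request:
{"name": "move_arm", "arguments": {
  "gripper": [0.5,0.5],
  "xyz": [
    [0,0,0.1],
    [0,0,0.1]
  ],
  "twist": [0,0]
}}

```text
t: 10.7
eef_pos: [0.582, -0.0245, 0.077]
tool_rot: [0.0, 0.685, 0.728, 0.0]
contact_force: [-0.8, 0.4, -1.4]
gripper_width: 0.502
```

Request:
{"name": "move_arm", "arguments": {
  "gripper": [0.5,0.5],
  "xyz": [
    [0,0,0.1],
    [0,0,0.1]
  ],
  "twist": [0,0]
}}

```text
t: 10.87
eef_pos: [0.5819, -0.0244, 0.0759]
tool_rot: [0.0, 0.685, 0.728, 0.0]
contact_force: [0.0, 0.1, 0.5]
gripper_width: 0.501
```

Request:
{"name": "move_arm", "arguments": {
  "gripper": [0.5,0.5,0.5],
  "xyz": [
    [0,0,0.1],
    [0,0,0.2],
    [0,0,0.3]
  ],
  "twist": [0,0,0]
}}

```text
t: 11.12
eef_pos: [0.5818, -0.0244, 0.0728]
tool_rot: [-0.0, 0.685, 0.728, 0.0]
contact_force: [0.1, 0.1, 0.2]
gripper_width: 0.5
```

Request:
{"name": "move_arm", "arguments": {
  "gripper": [0.3,0.3,0.3,0.3],
  "xyz": [
    [0,0,0],
    [0,0,0],
    [0,0,0],
    [0,0,0]
  ],
  "twist": [0,0,0,0],
  "squeeze": 30
}}

```text
t: 11.45
eef_pos: [0.5818, -0.0244, 0.0729]
tool_rot: [-0.0, 0.685, 0.728, -0.0]
contact_force: [-0.5, -0.7, -0.2]
gripper_width: 0.409
```

Request:
{"name": "move_arm", "arguments": {
  "gripper": [0.3,0.3,0.3,0.3,0.3],
  "xyz": [
    [0,0,-1.5],
    [0,0,-4],
    [0,0,-7],
    [0,0,-10],
    [0,0,-12]
  ],
  "twist": [0,0,0,0,0],
  "squeeze": 50
}}

```text
t: 11.87
eef_pos: [0.5823, -0.0248, 0.1951]
tool_rot: [0.001, 0.685, 0.728, 0.001]
contact_force: [0.5, 0.1, -1.4]
gripper_width: 0.398
```

Run:
```python
from h import *
np.set_printoptions(precision=4,suppress=True)
c=read_camera("top"); cv2.imwrite("pics/t8.png",c["pixels"][:,:,::-1])
cs=read_camera("scene"); cv2.imwrite("pics/s8.png",cv2.resize(cs["pixels"][120:300,180:420,::-1],None,fx=3.3,fy=3.3,interpolation=cv2.INTER_CUBIC))
f=lambda u,v,z: ray_z(c,(140+u/5,190+v/5),z)
print("stud",f(445,247,.176)); a,b=f(540,68,.1),f(560,455,.1);l,m=f(60,95,.1),f(72,482,.1)
print("plat",a,b,l,m,(a+b+l+m)/4); e=a-b; print(np.degrees(np.arctan2(e[1],e[0])),np.linalg.norm(e)); e=l-a;print(np.degrees(np.arctan2(e[1],e[0]))-90,np.linalg.norm(e))
s=lambda u,v,z: ray_z(cs,(290+u/4,170+v/4),z)
print("stud scene",s(184,89,.176),"edge",s(75,262,.1),s(130,70,.1))
o=get_obs(); print(o["eef_pos"],o["tool_rot"],o["t"],o["gripper_width"],o["contact_force"])
for n in ("scene","top"):
  for q in ("bar_eye","bar_mid","stud"): print(q,n,[(np.round(d["centre"],4),round(d["p"],2)) for d in spot_point(q,n)[:2]])
```

```text
stud [0.5067 0.1682 0.176 ]
plat [0.6093 0.1248 0.1   ] [0.4066 0.1136 0.1   ] [0.5952 0.377  0.1   ] [0.3936 0.3645 0.1   ] [0.5012 0.245  0.1   ]
3.182524967942838 0.20301038189105355
3.194162047559132 0.25259247475404994
stud scene [0.5133 0.1717 0.176 ] edge [0.6167 0.128  0.1   ] [0.4114 0.1125 0.1   ]
[ 0.5836 -0.0248  0.1961] [0.002  0.6853 0.7282 0.0023] 11.9667 0.3968870827701939 [ 0.5637  0.5081 -2.0466]
bar_eye scene [(array([ 0.5873, -0.0971,  0.123 ]), 0.78)]
bar_mid scene [(array([ 0.5832, -0.0218,  0.1291]), 0.83)]
stud scene [(array([0.5113, 0.1718, 0.1714]), 0.91)]
bar_eye top [(array([ 0.5832, -0.0927,  0.1216]), 0.81)]
bar_mid top []
stud top [(array([0.5051, 0.1692, 0.17  ]), 0.59), (array([0.5371, 0.3647, 0.1887]), 0.37)]
```

View pics/s8.png

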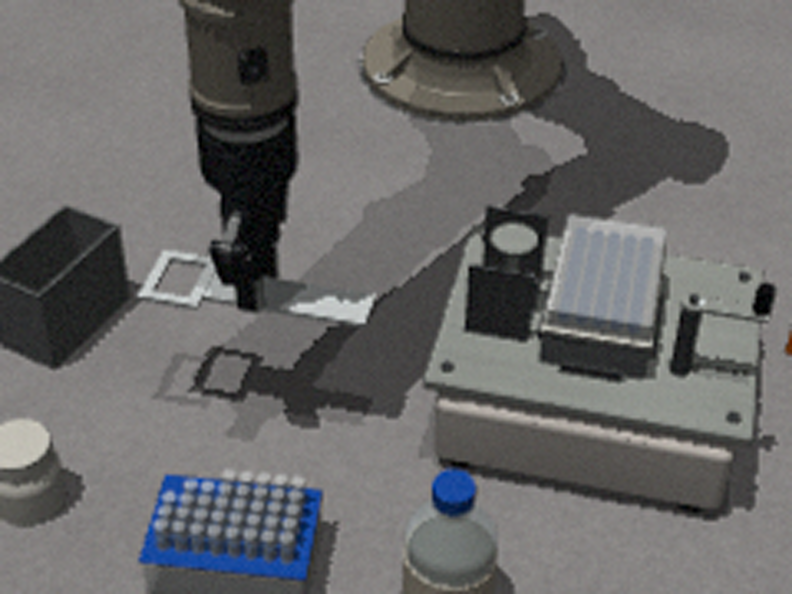

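View pics/t8.png

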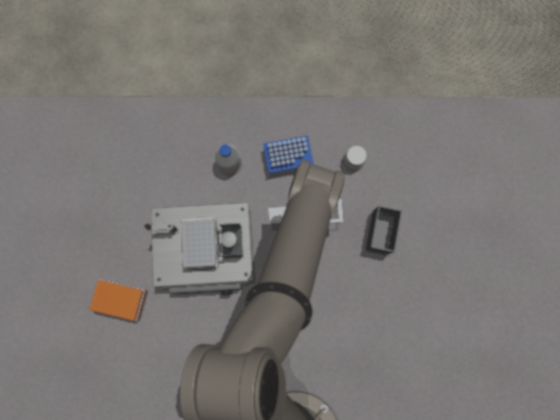

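The crop shows the bar held level by the shank, eye to -y at crop (180,278), tail (370,310). Now I put the tail over the fixed platform's -y edge and press down, so that the tail turns up in the light grip.

Request:
{"name": "move_arm", "arguments": {
  "gripper": [0.3,0.3,0.3,0.3,0.3],
  "xyz": [
    [3,0.3,0],
    [6.5,0.6,0],
    [9.3,0.9,0.5],
    [10.3,0.9,1.2],
    [10.3,0.9,1.8]
  ],
  "twist": [0,0,0,0,0],
  "squeeze": 20
}}

```text
t: 12.68
eef_pos: [0.584, 0.0832, 0.1731]
tool_rot: [-0.001, 0.683, 0.73, -0.0]
contact_force: [-0.6, -0.6, -2.2]
gripper_width: 0.399
```

Request:
{"name": "move_arm", "arguments": {
  "gripper": [0.3,0.3,0.3,0.3,0.3],
  "xyz": [
    [0,0,0.4],
    [0,0,0.8],
    [0,0,1.2],
    [0,0,1.6],
    [0,0,1.6]
  ],
  "twist": [0,0,0,0,0]
}}

```text
t: 13.1
eef_pos: [0.5849, 0.0759, 0.1589]
tool_rot: [0.001, 0.687, 0.727, -0.0]
contact_force: [0.2, -2.6, 4.3]
gripper_width: 0.4
```

Run:
```python
from h import *
np.set_printoptions(precision=4,suppress=True)
cs=read_camera("scene"); cv2.imwrite("pics/s9.png",cv2.resize(cs["pixels"][120:300,180:420,::-1],None,fx=3.3,fy=3.3,interpolation=cv2.INTER_CUBIC))
o=get_obs(); print(o["eef_pos"],o["tool_rot"],o["t"],o["gripper_width"],o["contact_force"],o["torque"])
for n in ("scene",):
  for q in ("bar_eye","bar_mid"): print(q,n,[(np.round(d["centre"],4),round(d["p"],2)) for d in spot_point(q,n)[:2]])
```

```text
[0.5849 0.0759 0.1591] [ 0.0009  0.6865  0.7271 -0.0004] 13.15 0.3991908058211439 [-0.1085 -2.8686  2.3055] [-0.4632  0.0135 -0.0431]
bar_eye scene [(array([0.5919, 0.0136, 0.0655]), 0.79)]
bar_mid scene [(array([0.5859, 0.0804, 0.092 ]), 0.68)]
```

View pics/s9.png

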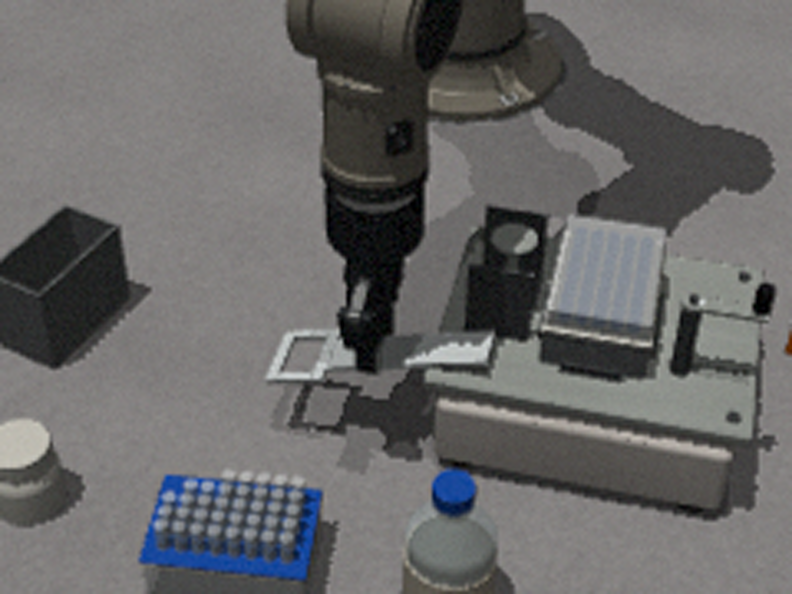

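It works: the tail turns up, about 22° now (eye crop (305,355), tail (480,350)). I continue.

Request:
{"name": "move_arm", "arguments": {
  "gripper": [0.3,0.3,0.3,0.3,0.3],
  "xyz": [
    [0,0,0.4],
    [0,0,0.8],
    [0,0,1.2],
    [0,0,1.6],
    [0,0,1.6]
  ],
  "twist": [0,0,0,0,0]
}}

```text
t: 13.67
eef_pos: [0.5844, 0.0792, 0.142]
tool_rot: [-0.0, 0.685, 0.728, -0.0]
contact_force: [1.7, -2.8, 2.7]
gripper_width: 0.398
```

Run:
```python
from h import *
np.set_printoptions(precision=4,suppress=True)
cs=read_camera("scene"); cv2.imwrite("pics/s10.png",cv2.resize(cs["pixels"][150:290,220:400,::-1],None,fx=4.4,fy=4.4,interpolation=cv2.INTER_CUBIC))
o=get_obs(); print(o["eef_pos"],o["tool_rot"],o["t"],o["gripper_width"],o["contact_force"],o["torque"])
for n in ("scene",):
  for q in ("bar_eye","bar_mid"): print(q,n,[(np.round(d["centre"],4),round(d["p"],2)) for d in spot_point(q,n)[:2]])
```

```text
[0.5845 0.079  0.1423] [ 0.      0.6851  0.7284 -0.0003] 13.7167 0.4010832209743623 [ 1.5374 -3.042   0.742 ] [-0.4641 -0.2397 -0.0583]
bar_eye scene [(array([0.5871, 0.0315, 0.0291]), 0.69)]
bar_mid scene [(array([0.5826, 0.0893, 0.0789]), 0.83)]
```

View pics/s10.png

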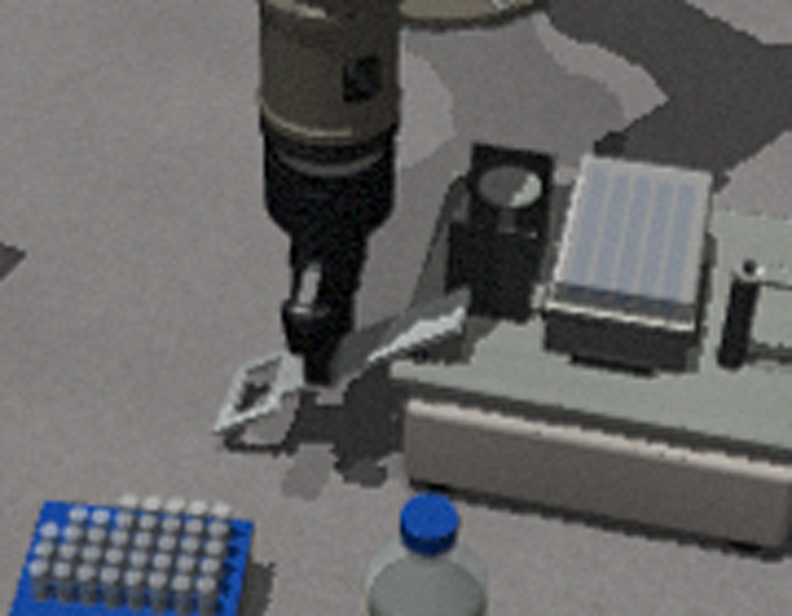

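```bash
cat > fit.py <<'E'
from h import *
from scipy.optimize import least_squares
def model(p,yaw=np.radians(3.5)):
    # p: mid xyz, tilt(tail up)
    a=p[3]; u=np.array([-np.sin(yaw),np.cos(yaw),0]) # to tail horizontally
    ex=-(u*np.cos(a)+np.array([0,0,1])*np.sin(a)); ey=np.cross(np.cross(u,[0,0,1]),[0,0,0]) if 0 else np.array([np.cos(yaw),np.sin(yaw),0])
    ez=np.array([0,0,1])*np.cos(a)-u*np.sin(a)
    return np.array(p[:3]),ex,ey,ez
def pt(p,l,yaw=np.radians(3.5)): 
    m,ex,ey,ez=model(p,yaw); return m+ex*l[0]+ey*l[1]+ez*l[2]
def fit(obs,p0,yaw=np.radians(3.5)):  # obs list of (cam, uv, local)
    f=lambda p: np.concatenate([proj(c,pt(p,l,yaw))-uv for c,uv,l in obs])
    return least_squares(f,p0,loss="soft_l1")
E
python3 - <<'E'
from fit import *
np.set_printoptions(precision=4,suppress=True)
c=read_camera("scene"); p=c["pixels"][:,:,::-1]
cv2.imwrite("pics/s11.png",cv2.resize(p[195:260,260:335],None,fx=10,fy=9,interpolation=cv2.INTER_CUBIC))
P=lambda u,v:np.array([220+u/4.4,150+v/4.4])
H=.0305
obs=[(c,P(215,432),(.095,H,.003)),(c,P(245,362),(.095,-H,.003)),(c,P(470,292),(-.095,-.018,.003)),(c,P(464,325),(-.095,.018,.003))]
r=fit(obs,[.585,.08,.07,.65]); print(r.x,np.degrees(r.x[3]),r.fun)
E
```

```text
[0.5745 0.088  0.0638 0.6441] 36.90245246118799 [ 0.4558 -0.5484 -0.5315  0.6085  0.5998 -0.8181 -0.5292  0.7497]
```

View pics/s11.png

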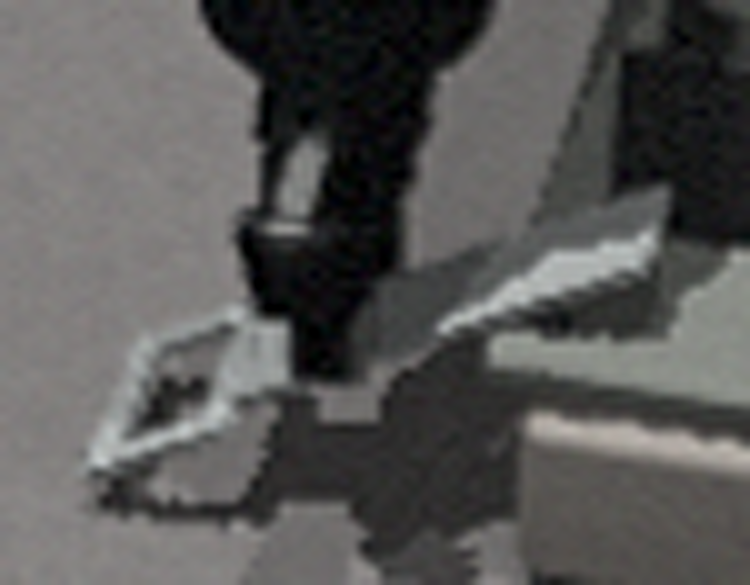

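Run:
```python
from fit import *
np.set_printoptions(precision=4,suppress=True)
c=read_camera("scene")
P=lambda u,v:np.array([260+u/10,195+v/9])
H=.0305
obs=[(c,P(90,472),(.095,H,.0)),(c,P(140,340),(.095,-H,.003)),(c,P(668,187),(-.095,-.018,.003)),(c,P(658,262),(-.095,.018,.0)),(c,P(240,313),(.043,-H,.003)),(c,P(220,343),(.053,-.0225,.003)),(c,P(222,400),(.053,.0225,.003))]
r=fit(obs,[.585,.08,.07,.65]); print(r.x,np.degrees(r.x[3]),r.fun)
f=lambda p: np.concatenate([proj(c,pt(p,l))-uv for c,uv,l in obs]+[[(p[0]-.584)*300]])
r=least_squares(f,[.585,.08,.07,.65],loss="soft_l1"); print(r.x,np.degrees(r.x[3]),r.fun)
```

```text
[0.5784 0.0865 0.0676 0.6352] 36.396427492464944 [-0.2313  0.617   0.0309 -0.2203 -0.0263 -0.2364 -0.9142  1.3222  3.756
 -2.3626  2.3551 -2.7908 -1.9718  1.8997]
[0.5838 0.088  0.073  0.6381] 36.5621644661241 [-0.3679  0.8125 -0.0701 -0.1281  0.1136 -0.3958 -0.7821  1.2302  3.7098
 -2.337   2.2928 -2.7395 -2.0632  2.0257 -0.0689]
```

The tilt fits to about 36.5°, tail up (tip crop (90,470), tail (668,187)), close to the 35° wanted. I firm up the grip, lift, and hover beside the stud.

Request:
{"name": "move_arm", "arguments": {
  "gripper": [0.3,0.3,0.3,0.3,0.3],
  "xyz": [
    [0,0,0],
    [0,0,-2],
    [0,0,-5],
    [0,0,-8.5],
    [0,0,-12]
  ],
  "twist": [0,0,0,0,0],
  "squeeze": 50
}}

```text
t: 14.33
eef_pos: [0.5831, 0.08, 0.2631]
tool_rot: [-0.001, 0.685, 0.729, -0.001]
contact_force: [0.2, -0.1, -1.8]
gripper_width: 0.393
```

Request:
{"name": "move_arm", "arguments": {
  "gripper": [0.3,0.3,0.3,0.3,0.3],
  "xyz": [
    [0,0,-3.5],
    [1.5,-0.7,-5.5],
    [4.5,-2.2,-5.5],
    [7.5,-3.8,-5.5],
    [10.5,-5.3,-5.5]
  ],
  "twist": [0,0,0,0,0]
}}

```text
t: 14.75
eef_pos: [0.5234, 0.1822, 0.3178]
tool_rot: [-0.001, 0.685, 0.729, -0.0]
contact_force: [0.4, 0.9, -2.3]
gripper_width: 0.396
```

Request:
{"name": "move_arm", "arguments": {
  "gripper": [0.3,0.3,0.3],
  "xyz": [
    [2.2,-1.1,0],
    [3.1,-1.5,0],
    [3.1,-1.5,0]
  ],
  "twist": [0,0,0]
}}

```text
t: 15.0
eef_pos: [0.5061, 0.2142, 0.3172]
tool_rot: [-0.001, 0.683, 0.731, -0.001]
contact_force: [-0.1, 0.5, -2.0]
gripper_width: 0.397
```

Run:
```python
from fit import *
np.set_printoptions(precision=4,suppress=True)
c=read_camera("scene"); p=c["pixels"][:,:,::-1]
cv2.imwrite("pics/s12.png",cv2.resize(p[140:230,290:400],None,fx=7,fy=6.5,interpolation=cv2.INTER_CUBIC))
w=save("wrist","w12.png")
o=get_obs(); print(o["eef_pos"],o["tool_rot"],o["t"],o["gripper_width"],o["contact_force"])
for n in ("scene","wrist"):
  for q in ("bar_eye","bar_mid","stud"): print(q,n,[(np.round(d["centre"],4),round(d["p"],2)) for d in spot_point(q,n)[:2]])
```

```text
[0.5081 0.2102 0.3177] [-0.0001  0.6849  0.7286 -0.0004] 15.1 0.3923559846588281 [-0.5826 -0.6427 -2.0794]
bar_eye scene []
bar_mid scene [(array([0.503 , 0.2243, 0.2501]), 0.73)]
stud scene [(array([0.5124, 0.1727, 0.1727]), 0.56)]
bar_eye wrist [(array([0.5107, 0.159 , 0.2171]), 0.83)]
bar_mid wrist [(array([0.5088, 0.2183, 0.2494]), 0.59)]
stud wrist []
```

View pics/s12.png

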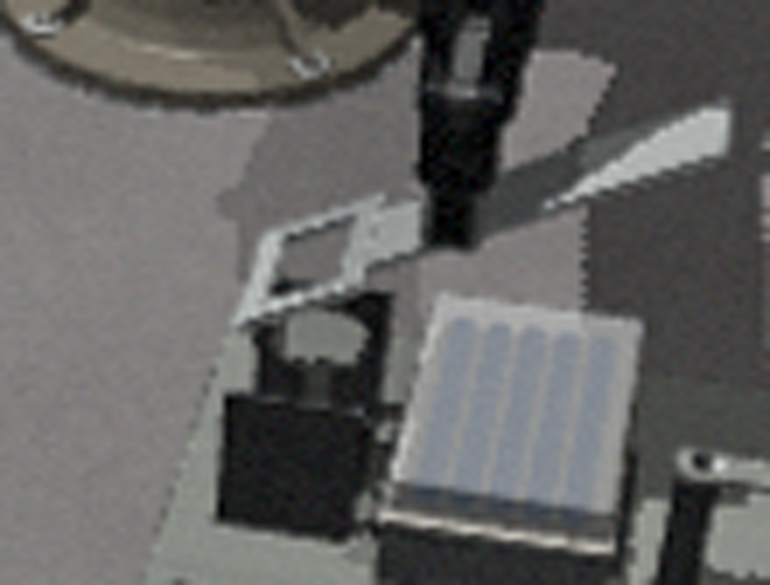

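View pics/w12.png

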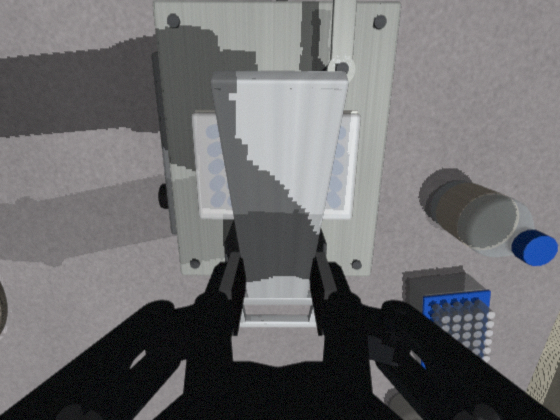

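The scene crop shows the tilted bar's eye (315,255) hovering just above the stud head (325,335). The wrist view has the bar centred across the box. I fit the relative positions.

```bash
cat > m13.py <<'E'
from fit import *
np.set_printoptions(precision=4,suppress=True)
c=read_camera("scene");w=read_camera("wrist")
P=lambda u,v:np.array([290+u/7,140+v/6.5])
H=.0305
obs=[(c,P(237,325),(.095,H,.0)),(c,P(265,233),(.095,-H,.003)),(c,P(732,105),(-.095,-.018,.003)),(c,P(728,155),(-.095,.018,.0)),(c,P(380,195),(.043,-H,.003)),
 (c,P(285,237),(.085,-.0225,.003)),(c,P(352,215),(.053,-.0225,.003))]
f=lambda p: np.concatenate([proj(c,pt(p,l))-uv for c,uv,l in obs]+[[(p[0]-.509)*300]])
r=least_squares(f,[.508,.21,.25,.65],loss="soft_l1"); p=r.x; print(p,np.degrees(p[3]),r.fun)
print("eye",pt(p,(.069,0,0)))
print("stud scene",ray_z(c,P(325,336),.176))
print("box wrist",[ray_z(w,q,.16) for q in ((195,113),(358,113),(352,218),(202,218))])
print("plat wrist",[ray_z(w,q,.1) for q in ((155,2),(398,2),(370,273),(182,276))])
o=get_obs(); print(o["eef_pos"],o["t"])
E
python3 m13.py
```

```text
[0.5085 0.2235 0.249  0.5582] 31.980515142656206 [-0.1493  0.6486 -0.4308  0.0063  0.0124 -0.9697  0.1301  0.7438  0.3863
 -0.1516 -0.5645  0.0258  0.5243 -0.2765 -0.1572]
eye [0.512  0.1651 0.2124]
stud scene [0.5107 0.1723 0.176 ]
box wrist [array([0.4451, 0.2816, 0.16  ]), array([0.5612, 0.2885, 0.16  ]), array([0.5677, 0.209 , 0.16  ]), array([0.4487, 0.2019, 0.16  ])]
plat wrist [array([0.3993, 0.3643, 0.1   ]), array([0.5966, 0.3761, 0.1   ]), array([0.6124, 0.1268, 0.1   ]), array([0.4117, 0.1112, 0.1   ])]
[0.5087 0.2098 0.3179] 15.5
```

Request:
{"name": "move_arm", "arguments": {
  "gripper": [0.3,0.3,0.3,0.3,0.3],
  "xyz": [
    [-0.1,-0.1,0.8],
    [-0.1,-0.1,1.6],
    [-0.1,-0.1,2.4],
    [-0.1,-0.1,3],
    [-0.1,-0.1,3]
  ],
  "twist": [0,0,0,0,0]
}}

```text
t: 15.92
eef_pos: [0.5065, 0.2092, 0.286]
tool_rot: [-0.0, 0.685, 0.728, -0.001]
contact_force: [-0.5, -0.0, -2.3]
gripper_width: 0.39
```

Run:
```python
from fit import *
np.set_printoptions(precision=4,suppress=True)
c=read_camera("scene"); p=c["pixels"][:,:,::-1]
cv2.imwrite("pics/s14.png",cv2.resize(p[150:220,300:400],None,fx=8,fy=8,interpolation=cv2.INTER_CUBIC))
o=get_obs(); print(o["eef_pos"],o["tool_rot"],o["t"],o["gripper_width"],o["contact_force"])
```

```text
[0.5069 0.2093 0.2868] [-0.0002  0.6852  0.7283 -0.0011] 15.9667 0.3918290076799811 [ 0.1968 -0.9232 -2.2232]
```

View pics/s14.png

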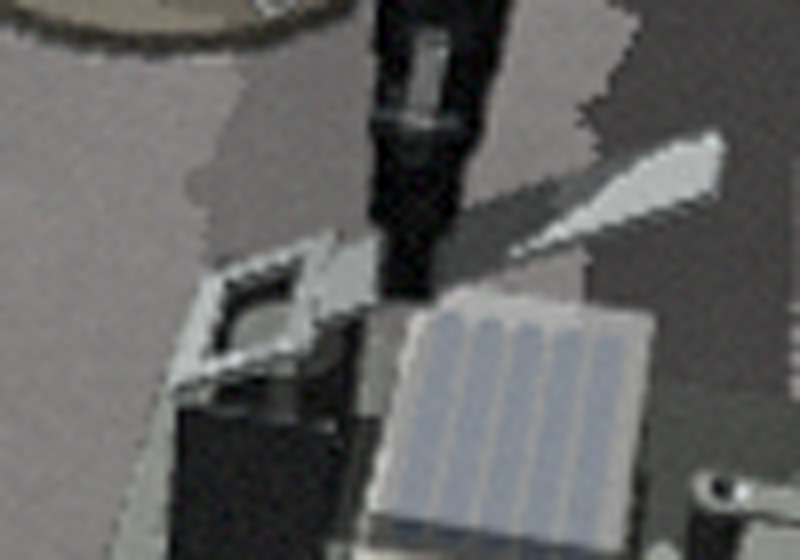

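Through the eye hole (265,310) the stud head shows, and the tip web is down on the head's -y side. I descend in small steps while watching the force.

Request:
{"name": "move_arm", "arguments": {
  "gripper": [0.3,0.3,0.3,0.3,0.3],
  "xyz": [
    [0,0,0.2],
    [0,0,0.4],
    [0,0,0.6],
    [0,0,0.7],
    [0,0,0.8]
  ],
  "twist": [0,0,0,0,0]
}}

```text
t: 16.38
eef_pos: [0.5075, 0.2095, 0.2799]
tool_rot: [-0.0, 0.685, 0.728, 0.0]
contact_force: [-0.2, -0.6, -1.8]
gripper_width: 0.393
```

Request:
{"name": "move_arm", "arguments": {
  "gripper": [0.3,0.3,0.3],
  "xyz": [
    [0,0,0.1],
    [0,0,0.2],
    [0,0,0.2]
  ],
  "twist": [0,0,0]
}}

```text
t: 16.63
eef_pos: [0.5074, 0.2094, 0.2777]
tool_rot: [-0.0, 0.685, 0.728, -0.0]
contact_force: [-0.4, -0.5, -1.8]
gripper_width: 0.392
```

Request:
{"name": "move_arm", "arguments": {
  "gripper": [0.3,0.3,0.3],
  "xyz": [
    [0,0,0.1],
    [0,0,0.2],
    [0,0,0.2]
  ],
  "twist": [0,0,0]
}}

```text
t: 16.88
eef_pos: [0.5073, 0.2094, 0.2757]
tool_rot: [-0.0, 0.685, 0.728, -0.0]
contact_force: [-0.4, -0.7, -1.0]
gripper_width: 0.399
```

Request:
{"name": "move_arm", "arguments": {
  "gripper": [0.3,0.3,0.3],
  "xyz": [
    [0,0,0.1],
    [0,0,0.2],
    [0,0,0.2]
  ],
  "twist": [0,0,0]
}}

```text
t: 17.13
eef_pos: [0.5075, 0.2095, 0.2738]
tool_rot: [0.0, 0.685, 0.728, 0.0]
contact_force: [0.7, 0.3, -1.6]
gripper_width: 0.4
```

Run:
```python
from fit import *
np.set_printoptions(precision=4,suppress=True)
c=read_camera("scene"); p=c["pixels"][:,:,::-1]
cv2.imwrite("pics/s15.png",cv2.resize(p[165:215,310:370],None,fx=12,fy=12,interpolation=cv2.INTER_CUBIC))
o=get_obs(); print(o["eef_pos"],o["tool_rot"],o["t"],o["gripper_width"],o["contact_force"])
```

```text
[0.5075 0.2094 0.2739] [0.     0.6852 0.7284 0.    ] 17.1833 0.3978628831361746 [ 0.3798 -0.0161 -1.4617]
```

View pics/s15.png

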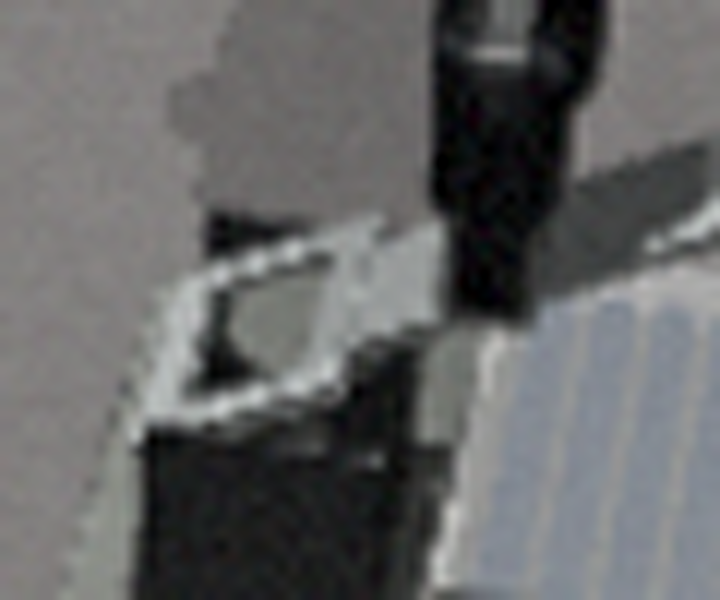

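Request:
{"name": "move_arm", "arguments": {
  "gripper": [0.3,0.3,0.3],
  "xyz": [
    [0,0,0.1],
    [0,0,0.2],
    [0,0,0.2]
  ],
  "twist": [0,0,0]
}}

```text
t: 17.43
eef_pos: [0.5076, 0.21, 0.2722]
tool_rot: [-0.0, 0.685, 0.728, 0.0]
contact_force: [-0.6, 1.8, 1.8]
gripper_width: 0.396
```

Request:
{"name": "move_arm", "arguments": {
  "gripper": [0.3,0.3,0.3],
  "xyz": [
    [0,0,0.1],
    [0,0,0.2],
    [0,0,0.2]
  ],
  "twist": [0,0,0]
}}

```text
t: 17.68
eef_pos: [0.5078, 0.2104, 0.2705]
tool_rot: [-0.0, 0.685, 0.729, 0.001]
contact_force: [-1.5, 3.0, 5.9]
gripper_width: 0.398
```

Contact came at TCP z ≈ 0.272, where the shank web should meet the head's top. I back off about 3 mm and slide +y to bring the tip web under the head.

Request:
{"name": "move_arm", "arguments": {
  "gripper": [0.3,0.3,0.3,0.3,0.3],
  "xyz": [
    [0,0,-0.4],
    [0,0,-0.5],
    [0.2,0,-0.5],
    [0.5,0,-0.5],
    [0.8,0,-0.5]
  ],
  "twist": [0,0,0,0,0]
}}

```text
t: 18.1
eef_pos: [0.5066, 0.2175, 0.2745]
tool_rot: [-0.0, 0.685, 0.728, -0.0]
contact_force: [-1.4, -0.4, -1.7]
gripper_width: 0.393
```

Run:
```python
from fit import *
np.set_printoptions(precision=4,suppress=True)
c=read_camera("scene"); p=c["pixels"][:,:,::-1]
cv2.imwrite("pics/s16.png",cv2.resize(p[165:215,310:370],None,fx=12,fy=12,interpolation=cv2.INTER_CUBIC))
o=get_obs(); print(o["eef_pos"],o["tool_rot"],o["t"],o["gripper_width"],o["contact_force"])
```

```text
[0.5066 0.2184 0.2745] [-0.0002  0.6849  0.7286 -0.0002] 18.15 0.39988137384801414 [ 0.7079  1.325  -1.5004]
```

View pics/s16.png

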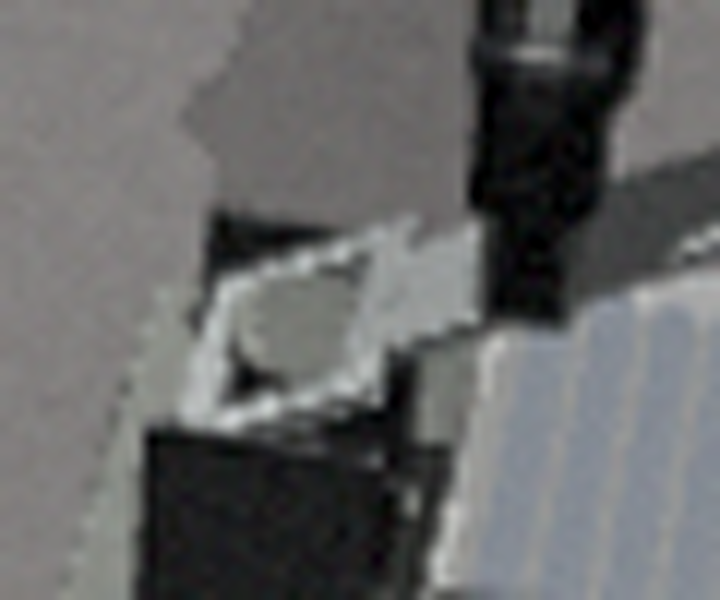

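Free so far: the head (300,320) shows inside the hole and the tip web's inner edge (235,340) is just reaching it. I keep sliding until the stem stops it.

Request:
{"name": "move_arm", "arguments": {
  "gripper": [0.3,0.3,0.3,0.3],
  "xyz": [
    [0.2,0,0],
    [0.4,0,0],
    [0.5,0,0],
    [0.5,0,0]
  ],
  "twist": [0,0,0,0]
}}

```text
t: 18.48
eef_pos: [0.5066, 0.2228, 0.2748]
tool_rot: [-0.0, 0.685, 0.729, -0.0]
contact_force: [-0.3, -0.5, -1.2]
gripper_width: 0.389
```

Run:
```python
from fit import *
np.set_printoptions(precision=4,suppress=True)
c=read_camera("scene"); p=c["pixels"][:,:,::-1]
cv2.imwrite("pics/s17.png",cv2.resize(p[165:215,310:370],None,fx=12,fy=12,interpolation=cv2.INTER_CUBIC))
o=get_obs(); print(o["eef_pos"],o["tool_rot"],o["t"],o["gripper_width"],o["contact_force"])
```

```text
[0.5066 0.2225 0.2748] [ 0.      0.6851  0.7284 -0.    ] 18.5333 0.39748115133851153 [-0.3094 -0.1263 -2.9056]
```

View pics/s17.png

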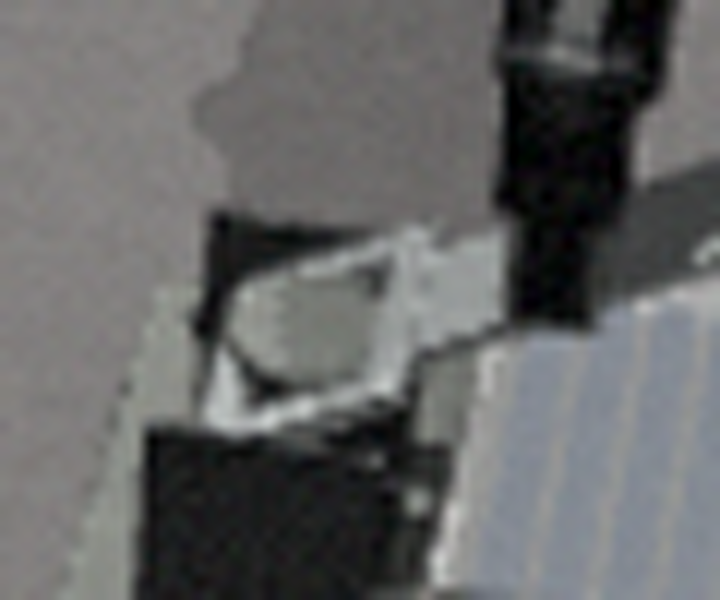

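The head now hides part of the tip web (230,330), so the web is under the head. On to the stem contact.

Request:
{"name": "move_arm", "arguments": {
  "gripper": [0.3,0.3,0.3],
  "xyz": [
    [0.1,0,0],
    [0.2,0,0],
    [0.2,0,0]
  ],
  "twist": [0,0,0]
}}

```text
t: 18.78
eef_pos: [0.5065, 0.2246, 0.2749]
tool_rot: [-0.0, 0.685, 0.728, 0.0]
contact_force: [0.8, 0.1, -1.9]
gripper_width: 0.397
```

Request:
{"name": "move_arm", "arguments": {
  "gripper": [0.3,0.3,0.3],
  "xyz": [
    [0.1,0,0],
    [0.2,0,0],
    [0.2,0,0]
  ],
  "twist": [0,0,0]
}}

```text
t: 19.03
eef_pos: [0.5064, 0.2267, 0.2749]
tool_rot: [-0.0, 0.685, 0.728, 0.0]
contact_force: [0.3, 1.1, -2.8]
gripper_width: 0.396
```

Request:
{"name": "move_arm", "arguments": {
  "gripper": [0.3,0.3,0.3],
  "xyz": [
    [0.1,0,0],
    [0.2,0,0],
    [0.2,0,0]
  ],
  "twist": [0,0,0]
}}

```text
t: 19.28
eef_pos: [0.5062, 0.2283, 0.2748]
tool_rot: [0.0, 0.685, 0.728, -0.0]
contact_force: [0.1, -0.9, -2.7]
gripper_width: 0.396
```

Request:
{"name": "move_arm", "arguments": {
  "gripper": [0.3,0.3,0.3],
  "xyz": [
    [0.1,0,0],
    [0.1,0,0],
    [0.1,0,0]
  ],
  "twist": [0,0,0]
}}

```text
t: 19.53
eef_pos: [0.5062, 0.2289, 0.2747]
tool_rot: [0.0, 0.685, 0.728, -0.0]
contact_force: [0.5, -3.6, -2.7]
gripper_width: 0.398
```

Run:
```python
from fit import *
np.set_printoptions(precision=4,suppress=True)
c=read_camera("scene"); p=c["pixels"][:,:,::-1]
cv2.imwrite("pics/s18.png",cv2.resize(p[155:220,310:400],None,fx=8.5,fy=8.5,interpolation=cv2.INTER_CUBIC))
o=get_obs(); print(o["eef_pos"],o["tool_rot"],o["t"],o["gripper_width"],o["contact_force"])
```

```text
[0.5062 0.2289 0.2747] [ 0.0001  0.6854  0.7282 -0.0004] 19.5833 0.39452768970103025 [ 0.2721 -2.7236 -2.2529]
```

View pics/s18.png

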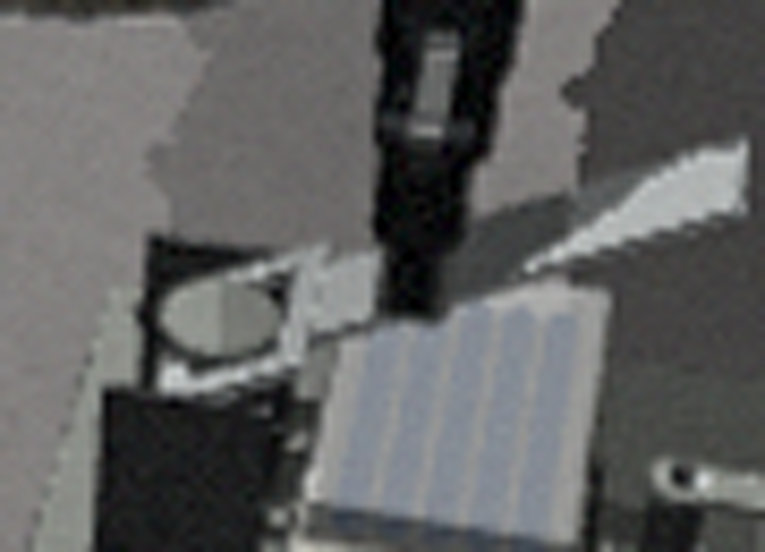

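The stem contact is felt (-3.6 N) and the whole head (220,318) shows in front of the tip web. I back off 1 mm and lower, so the shank web passes the head's +y side.

Request:
{"name": "move_arm", "arguments": {
  "gripper": [0.3,0.3,0.3,0.3,0.3],
  "xyz": [
    [-0.1,0,0],
    [-0.1,0,0.2],
    [-0.1,0,0.4],
    [-0.1,0,0.6],
    [-0.1,0,0.6]
  ],
  "twist": [0,0,0,0,0]
}}

```text
t: 20.0
eef_pos: [0.5061, 0.2286, 0.2685]
tool_rot: [-0.0, 0.685, 0.728, -0.0]
contact_force: [0.3, -0.8, -2.3]
gripper_width: 0.398
```

Request:
{"name": "move_arm", "arguments": {
  "gripper": [0.3,0.3,0.3,0.3,0.3],
  "xyz": [
    [0,0,0.2],
    [0,0,0.4],
    [0,0,0.6],
    [0,0,0.8],
    [0,0,0.8]
  ],
  "twist": [0,0,0,0,0]
}}

```text
t: 20.42
eef_pos: [0.5061, 0.2283, 0.2604]
tool_rot: [-0.0, 0.685, 0.728, -0.0]
contact_force: [0.4, -1.1, -2.0]
gripper_width: 0.397
```

Run:
```python
from fit import *
np.set_printoptions(precision=4,suppress=True)
c=read_camera("scene"); p=c["pixels"][:,:,::-1]
cv2.imwrite("pics/s19.png",cv2.resize(p[155:220,310:400],None,fx=8.5,fy=8.5,interpolation=cv2.INTER_CUBIC))
o=get_obs(); print(o["eef_pos"],o["tool_rot"],o["t"],o["gripper_width"],o["contact_force"])
```

```text
[0.5061 0.2283 0.2606] [-0.      0.6852  0.7283 -0.0003] 20.4667 0.40056479128295713 [ 1.0403 -0.4457 -2.79  ]
```

View pics/s19.png

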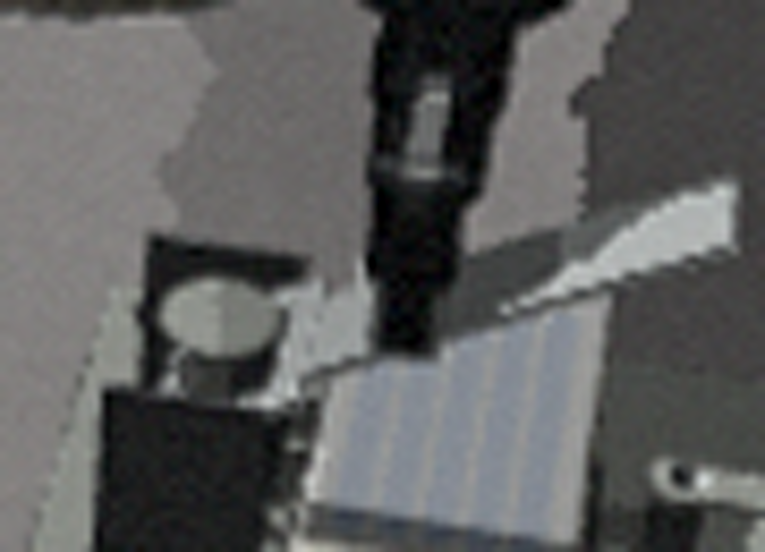

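The head (220,318) is fully above the bar now, with no force. I go on until the bar rests on the box edge.

Request:
{"name": "move_arm", "arguments": {
  "gripper": [0.3,0.3,0.3,0.3,0.3],
  "xyz": [
    [0,0,0.2],
    [0,0,0.4],
    [0,0,0.6],
    [0,0,0.7],
    [0,0,0.7]
  ],
  "twist": [0,0,0,0,0],
  "squeeze": 20
}}

```text
t: 20.88
eef_pos: [0.5061, 0.2284, 0.2536]
tool_rot: [-0.0, 0.685, 0.728, -0.0]
contact_force: [0.1, 0.1, -1.2]
gripper_width: 0.396
```

Request:
{"name": "move_arm", "arguments": {
  "gripper": [0.3,0.3,0.3],
  "xyz": [
    [0,0,0.1],
    [0,0,0.2],
    [0,0,0.2]
  ],
  "twist": [0,0,0]
}}

```text
t: 21.13
eef_pos: [0.5063, 0.2284, 0.2518]
tool_rot: [0.0, 0.685, 0.728, -0.0]
contact_force: [0.5, -0.8, -2.2]
gripper_width: 0.395
```

Request:
{"name": "move_arm", "arguments": {
  "gripper": [0.3,0.3,0.3],
  "xyz": [
    [0,0,0.1],
    [0,0,0.2],
    [0,0,0.2]
  ],
  "twist": [0,0,0]
}}

```text
t: 21.38
eef_pos: [0.5064, 0.2285, 0.25]
tool_rot: [0.0, 0.685, 0.728, 0.0]
contact_force: [0.8, 0.3, 0.8]
gripper_width: 0.395
```

Contact with the box edge starts. I lower along the levelling path, easing +y.

Request:
{"name": "move_arm", "arguments": {
  "gripper": [0.3,0.3,0.3,0.3],
  "xyz": [
    [0.1,0,0.1],
    [0.2,0,0.2],
    [0.3,0,0.3],
    [0.4,0,0.4]
  ],
  "twist": [0,0,0,0]
}}

```text
t: 21.72
eef_pos: [0.5065, 0.2316, 0.2463]
tool_rot: [0.0, 0.685, 0.728, -0.0]
contact_force: [-1.0, -6.0, 7.4]
gripper_width: 0.396
```

Run:
```python
from fit import *
np.set_printoptions(precision=4,suppress=True)
c=read_camera("scene"); p=c["pixels"][:,:,::-1]
cv2.imwrite("pics/s20.png",cv2.resize(p[155:220,310:400],None,fx=8.5,fy=8.5,interpolation=cv2.INTER_CUBIC))
o=get_obs(); print(o["eef_pos"],o["tool_rot"],o["t"],o["gripper_width"],o["contact_force"])
```

```text
[0.5064 0.2318 0.2462] [ 0.0004  0.6854  0.7282 -0.0002] 21.7667 0.39931063543357675 [-0.9592 -3.4253  5.6774]
```

View pics/s20.png

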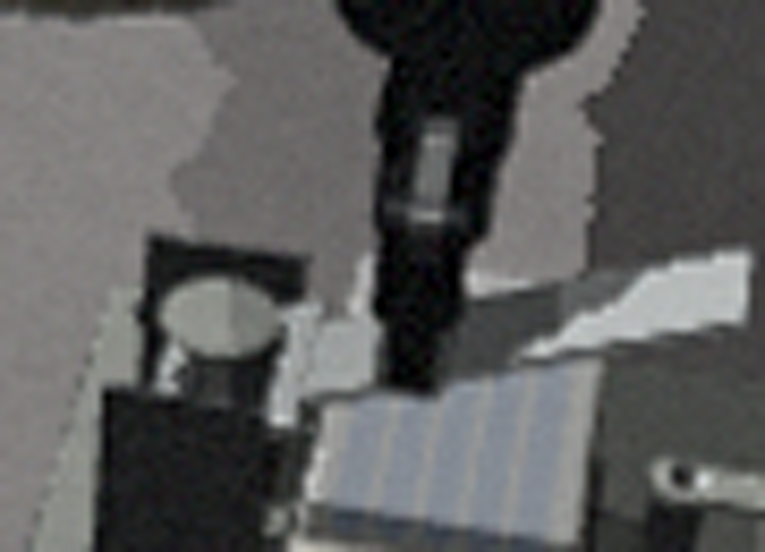

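The bar is levelling (tail now at (740,290)), with small forces. I continue.

Request:
{"name": "move_arm", "arguments": {
  "gripper": [0.3,0.3,0.3,0.3,0.3],
  "xyz": [
    [0.05,0,0.15],
    [0.1,0,0.3],
    [0.15,0,0.45],
    [0.2,0,0.6],
    [0.2,0,0.6]
  ],
  "twist": [0,0,0,0,0]
}}

```text
t: 22.18
eef_pos: [0.507, 0.2345, 0.2409]
tool_rot: [0.001, 0.685, 0.728, 0.001]
contact_force: [-1.0, -2.5, 7.0]
gripper_width: 0.395
```

Request:
{"name": "move_arm", "arguments": {
  "gripper": [0.3,0.3,0.3],
  "xyz": [
    [0,0,0.1],
    [0,0,0.2],
    [0,0,0.2]
  ],
  "twist": [0,0,0]
}}

```text
t: 22.43
eef_pos: [0.5072, 0.2352, 0.2392]
tool_rot: [0.0, 0.685, 0.728, 0.002]
contact_force: [-0.8, 0.1, 9.7]
gripper_width: 0.397
```

Run:
```python
from fit import *
np.set_printoptions(precision=4,suppress=True)
c=read_camera("scene"); p=c["pixels"][:,:,::-1]
cv2.imwrite("pics/s21.png",cv2.resize(p[155:220,310:400],None,fx=8.5,fy=8.5,interpolation=cv2.INTER_CUBIC))
o=get_obs(); print(o["eef_pos"],o["tool_rot"],o["t"],o["gripper_width"],o["contact_force"])
```

```text
[0.5071 0.2351 0.2393] [0.0003 0.6852 0.7284 0.0017] 22.4833 0.39221903850618567 [-0.6718 -0.1533  9.1056]
```

View pics/s21.png

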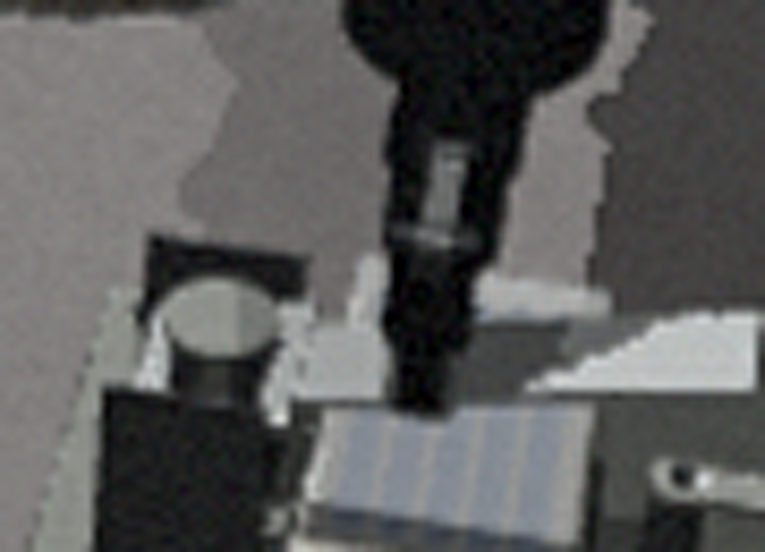

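Request:
{"name": "move_arm", "arguments": {
  "gripper": [0.3,0.3,0.3],
  "xyz": [
    [0,0,0.1],
    [0,0,0.2],
    [0,0,0.2]
  ],
  "twist": [0,0,0]
}}

```text
t: 22.73
eef_pos: [0.5072, 0.2359, 0.2375]
tool_rot: [0.0, 0.685, 0.729, 0.002]
contact_force: [-1.0, 1.8, 10.8]
gripper_width: 0.394
```

Request:
{"name": "move_arm", "arguments": {
  "gripper": [0.3,0.3,0.3],
  "xyz": [
    [0,0,0.1],
    [0,0,0.2],
    [0,0,0.2]
  ],
  "twist": [0,0,0]
}}

```text
t: 22.98
eef_pos: [0.5073, 0.2365, 0.2356]
tool_rot: [-0.0, 0.685, 0.729, 0.003]
contact_force: [-1.1, 2.1, 10.7]
gripper_width: 0.393
```

Request:
{"name": "move_arm", "arguments": {
  "gripper": [0.3,0.3,0.3],
  "xyz": [
    [0,0,0.1],
    [0,0,0.15],
    [0,0,0.15]
  ],
  "twist": [0,0,0]
}}

```text
t: 23.23
eef_pos: [0.5073, 0.2367, 0.2342]
tool_rot: [-0.0, 0.685, 0.729, 0.003]
contact_force: [-1.4, 2.7, 11.4]
gripper_width: 0.4
```

Run:
```python
from fit import *
np.set_printoptions(precision=4,suppress=True)
c=read_camera("scene"); p=c["pixels"][:,:,::-1]
cv2.imwrite("pics/s22.png",cv2.resize(p[155:220,310:400],None,fx=8.5,fy=8.5,interpolation=cv2.INTER_CUBIC))
o=get_obs(); print(o["eef_pos"],o["tool_rot"],o["t"],o["gripper_width"],o["contact_force"])
```

```text
[0.5073 0.2367 0.2343] [-0.0002  0.6847  0.7288  0.0028] 23.2833 0.3996179836260739 [-1.0919  3.108  11.9648]
```

View pics/s22.png

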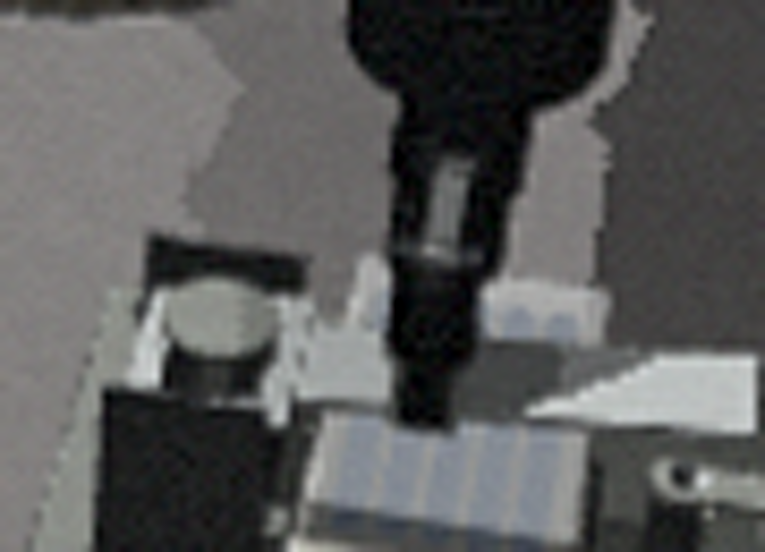

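The bar looks level on the lid. I release and rise a little to check.

Request:
{"name": "move_arm", "arguments": {
  "gripper": [0.6,0.6,0.6,0.6,0.6],
  "xyz": [
    [0,0,0],
    [0,0,-0.2],
    [0,0,-1],
    [0,0,-3],
    [0,0,-6]
  ],
  "twist": [0,0,0,0,0]
}}

```text
t: 23.7
eef_pos: [0.5045, 0.2339, 0.2913]
tool_rot: [-0.0, 0.685, 0.728, -0.003]
contact_force: [0.2, -0.0, 0.7]
gripper_width: 0.597
```

Request:
{"name": "move_arm", "arguments": {
  "gripper": [0.6,0.6,0.6,0.6,0.6],
  "xyz": [
    [2,0,-3],
    [5,0,-6],
    [8.5,0,-8],
    [12,0,-8],
    [15,0,-8]
  ],
  "twist": [0,0,0,0,0]
}}

```text
t: 24.12
eef_pos: [0.4966, 0.3869, 0.3747]
tool_rot: [-0.0, 0.685, 0.729, 0.002]
contact_force: [0.2, 0.3, -1.1]
gripper_width: 0.6
```

Run:
```python
from fit import *
np.set_printoptions(precision=4,suppress=True)
c=read_camera("scene"); p=c["pixels"][:,:,::-1]
cv2.imwrite("pics/s23.png",cv2.resize(p[160:250,300:420],None,fx=6.5,fy=6.5,interpolation=cv2.INTER_CUBIC))
c=read_camera("top"); p=c["pixels"][:,:,::-1]
cv2.imwrite("pics/t23.png",cv2.resize(p[190:300,140:260],None,fx=5.4,fy=5.4,interpolation=cv2.INTER_CUBIC))
save("wrist","w23.png")
o=get_obs(); print(o["eef_pos"],o["tool_rot"],o["t"],o["gripper_width"],o["contact_force"])
for n in ("scene","wrist","top"):
  for q in ("bar_eye","bar_mid","stud","knob","pivot","tube_box"): print(q,n,[(np.round(d["centre"],4),round(d["p"],2)) for d in spot_point(q,n)[:2]])
```

```text
[0.4953 0.3873 0.372 ] [-0.      0.6833  0.7301 -0.0003] 24.2667 0.5976387587340191 [ 0.1419  0.2386 -1.1199]
bar_eye scene [(array([0.5091, 0.1697, 0.1606]), 0.92)]
bar_mid scene [(array([0.5063, 0.2382, 0.1666]), 0.83)]
stud scene [(array([0.511 , 0.175 , 0.1739]), 0.74)]
knob scene []
pivot scene [(array([0.5439, 0.3134, 0.176 ]), 0.75), (array([0.5414, 0.369 , 0.1841]), 0.42)]
tube_box scene [(array([0.5022, 0.2485, 0.0969]), 0.78), (array([ 0.3599,  0.4696, -0.0013]), 0.55)]
bar_eye wrist [(array([0.5102, 0.1723, 0.1666]), 0.77)]
bar_mid wrist [(array([0.512 , 0.2393, 0.16  ]), 0.6)]
stud wrist []
knob wrist [(array([0.5378, 0.364 , 0.1878]), 0.82)]
pivot wrist [(array([0.54  , 0.3172, 0.1766]), 0.92)]
tube_box wrist [(array([ 0.3594,  0.4733, -0.0003]), 0.91)]
bar_eye top [(array([0.5081, 0.1734, 0.1609]), 0.98)]
bar_mid top [(array([0.5051, 0.2373, 0.1631]), 0.76)]
stud top [(array([0.506 , 0.1708, 0.1732]), 0.95)]
knob top []
pivot top [(array([0.5389, 0.3171, 0.1746]), 0.97)]
tube_box top [(array([0.3601, 0.4727, 0.0007]), 0.69), (array([0.5023, 0.2478, 0.1   ]), 0.65)]
```

View pics/s23.png

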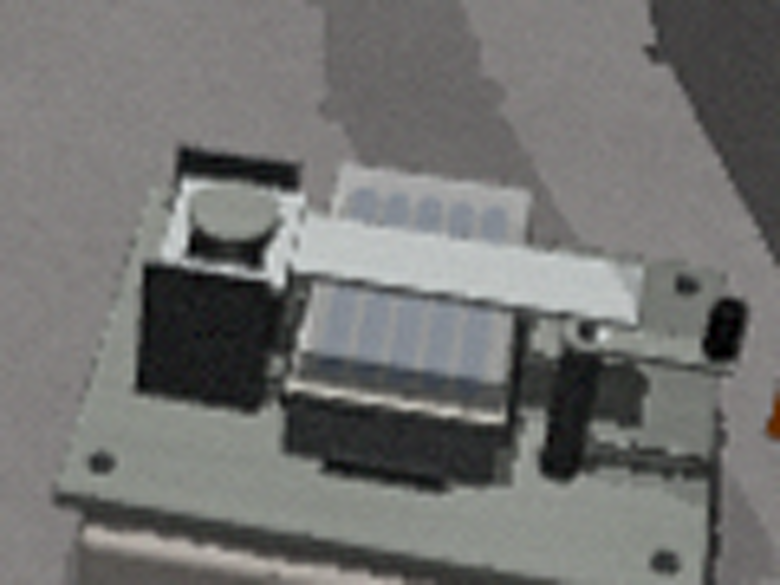

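View pics/t23.png

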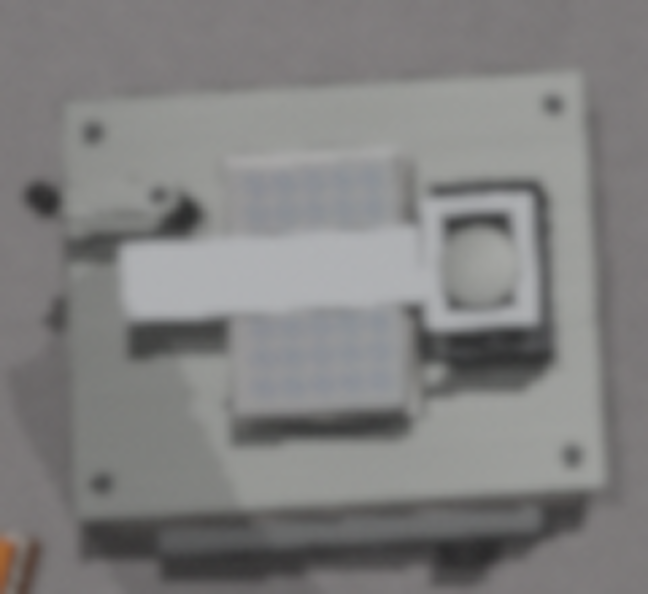

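View pics/w23.png

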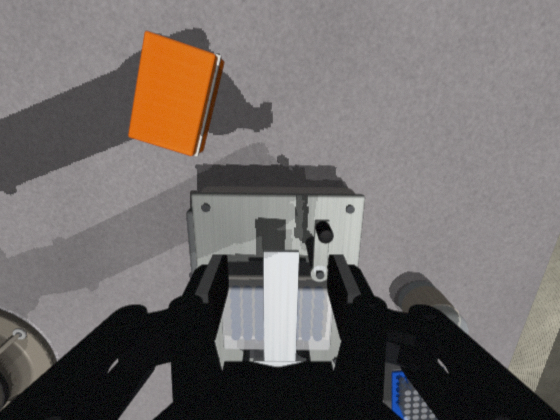

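Scene (230,225) and top (480,262) both show the bar level, with the eye centred under the stud head and the box seated. The catch lies open with its knob at wrist (323,231). Next I straddle the knob with loosely open fingers and swing it around the pivot.

Request:
{"name": "move_arm", "arguments": {
  "gripper": [0.6,0.6,0.6,0.6,0.6],
  "xyz": [
    [-1.2,2,0],
    [-2.5,4.2,2],
    [-2.5,4.2,5],
    [-2.5,4.2,7],
    [-2.5,4.2,8]
  ],
  "twist": [0,0,0,0,0]
}}

```text
t: 25.58
eef_pos: [0.5394, 0.361, 0.2894]
tool_rot: [-0.0, 0.685, 0.728, -0.002]
contact_force: [0.2, -0.1, -0.6]
gripper_width: 0.602
```

Run:
```python
from fit import *
np.set_printoptions(precision=4,suppress=True)
w=save("wrist","w24.png")
o=get_obs(); print(o["eef_pos"],o["tool_rot"],o["t"],o["gripper_width"],o["contact_force"],o["q"])
for n in ("wrist",):
  for q in ("knob","pivot"): print(q,n,[(np.round(d["centre"],4),round(d["p"],2)) for d in spot_point(q,n)[:2]])
```

```text
[0.5388 0.3612 0.2886] [-0.0004  0.6852  0.7284 -0.0027] 25.6333 0.6010707566375745 [-0.8101  0.0657 -1.5091] [-1.1555  0.5219  0.6715  1.6684 -0.3579  1.0834 -0.3161]
knob wrist [(array([0.5372, 0.3662, 0.1835]), 0.55)]
pivot wrist [(array([0.5386, 0.3165, 0.1764]), 0.84), (array([0.7598, 0.0106, 0.0004]), 0.46)]
```

View pics/w24.png

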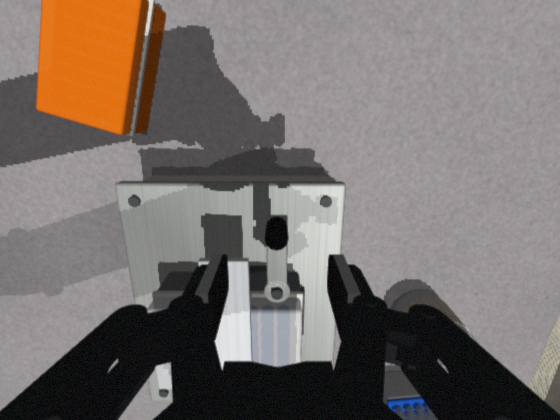

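The knob (277,233) is centred between the fingers. I lower over it and close loosely.

Request:
{"name": "move_arm", "arguments": {
  "gripper": [0.6,0.6,0.6,0.6,0.5],
  "xyz": [
    [0.5,0,1],
    [0.5,0,2],
    [0.5,0,3],
    [0.5,0,3.7],
    [0.5,0,3.7]
  ],
  "twist": [0,0,0,0,0]
}}

```text
t: 26.15
eef_pos: [0.539, 0.3664, 0.2534]
tool_rot: [-0.0, 0.685, 0.728, -0.002]
contact_force: [-0.2, 0.6, -0.3]
gripper_width: 0.501
```

Request:
{"name": "move_arm", "arguments": {
  "gripper": [0.25,0.25,0.25,0.25,0.25],
  "xyz": [
    [0,0,0],
    [0,0,0],
    [0,0,0],
    [0,0,0],
    [0,0,0]
  ],
  "twist": [0,0,0,0,0]
}}

```text
t: 26.57
eef_pos: [0.5401, 0.3667, 0.2558]
tool_rot: [0.0, 0.685, 0.728, 0.0]
contact_force: [0.2, -0.5, -0.2]
gripper_width: 0.251
```

Run:
```python
from fit import *
np.set_printoptions(precision=4,suppress=True)
w=save("wrist","w25.png")
o=get_obs(); print(o["eef_pos"],o["tool_rot"],o["t"],o["gripper_width"],o["contact_force"])
n=o["tool_rot"][1:3]/np.linalg.norm(o["tool_rot"][1:3]);X=np.array([2*n[0]**2-1,2*n[0]*n[1]]);Y=np.array([2*n[0]*n[1],2*n[1]**2-1])
P=np.array([.5415,.3165]);K=o["eef_pos"][:2]
v=K-P; print("r",np.linalg.norm(v),np.degrees(np.arctan2(v[1],v[0])))
th=np.arange(1,16)*.11
for t in th:
    R=np.array([[np.cos(t),-np.sin(t)],[np.sin(t),np.cos(t)]]); d=P+R@v-K; print(round(t,2),np.round(100*np.array([d@X,d@Y]),2))
```

```text
[0.54   0.3667 0.2557] [-0.      0.6852  0.7283  0.0003] 26.6167 0.24755037089258444 [-0.3844 -0.601  -0.2287]
r 0.050262514789757386 91.66448326354814
0.11 [-0.01 -0.55]
0.22 [-0.09 -1.1 ]
0.33 [-0.22 -1.64]
0.44 [-0.41 -2.16]
0.55 [-0.66 -2.65]
0.66 [-0.96 -3.11]
0.77 [-1.31 -3.54]
0.88 [-1.7  -3.93]
0.99 [-2.13 -4.27]
1.1 [-2.6  -4.56]
1.21 [-3.1 -4.8]
1.32 [-3.62 -4.99]
1.43 [-4.16 -5.11]
1.54 [-4.71 -5.18]
1.65 [-5.26 -5.18]
```

View pics/w25.png

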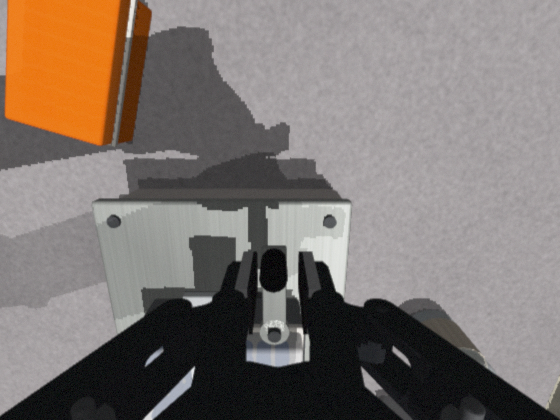

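The knob (272,270) sits loosely between the fingers. I swing along the arc.

Request:
{"name": "move_arm", "arguments": {
  "gripper": [0.25,0.25,0.25,0.25,0.25],
  "xyz": [
    [-0.02,-0.55,0],
    [-0.1,-1.1,0],
    [-0.24,-1.64,0],
    [-0.44,-2.15,0],
    [-0.7,-2.63,0]
  ],
  "twist": [-0.11,-0.22,-0.33,-0.44,-0.55]
}}

```text
t: 27.03
eef_pos: [0.514, 0.3586, 0.2557]
tool_rot: [0.0, 0.459, 0.888, 0.001]
contact_force: [1.8, 1.4, -0.7]
gripper_width: 0.249
```

Request:
{"name": "move_arm", "arguments": {
  "gripper": [0.25,0.25,0.25,0.25,0.25],
  "xyz": [
    [-0.02,-0.55,0],
    [-0.1,-1.1,0],
    [-0.24,-1.64,0],
    [-0.44,-2.15,0],
    [-0.7,-2.63,0]
  ],
  "twist": [-0.11,-0.22,-0.33,-0.44,-0.55]
}}

```text
t: 27.45
eef_pos: [0.4962, 0.3379, 0.2557]
tool_rot: [0.0, 0.2, 0.98, 0.001]
contact_force: [-0.1, 2.8, -0.6]
gripper_width: 0.247
```

Run:
```python
from fit import *
np.set_printoptions(precision=4,suppress=True)
w=save("wrist","w26.png")
o=get_obs(); print(o["eef_pos"],o["tool_rot"],o["t"],o["gripper_width"],o["contact_force"])
```

```text
[0.4961 0.3366 0.2557] [-0.0001  0.198   0.9802  0.0003] 27.5 0.25120215138859525 [-1.2119 -0.3291 -0.6798]
```

View pics/w26.png

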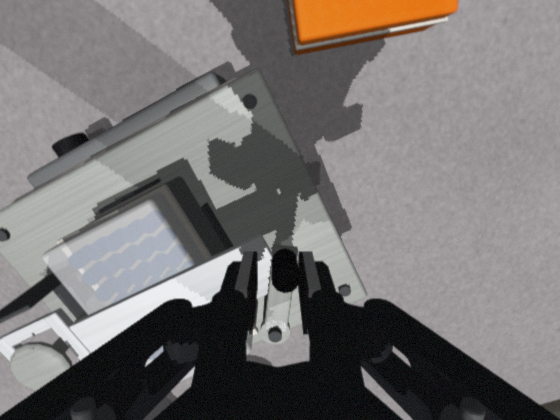

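The catch follows, the knob (285,270) pushed by the right finger. I finish the swing gently.

Request:
{"name": "move_arm", "arguments": {
  "gripper": [0.25,0.25,0.25,0.25,0.25],
  "xyz": [
    [-0.02,-0.55,0],
    [-0.1,-1.1,0],
    [-0.24,-1.64,0],
    [-0.38,-2.0,0],
    [-0.44,-2.15,0]
  ],
  "twist": [-0.11,-0.22,-0.33,-0.41,-0.44]
}}

```text
t: 27.92
eef_pos: [0.4921, 0.3156, 0.2557]
tool_rot: [-0.0, -0.016, 1.0, 0.0]
contact_force: [-0.2, 0.0, 0.2]
gripper_width: 0.249
```

Request:
{"name": "move_arm", "arguments": {
  "gripper": [0.25,0.25,0.25],
  "xyz": [
    [0,-0.2,0],
    [0,-0.3,0],
    [0,-0.3,0]
  ],
  "twist": [-0.03,-0.06,-0.06]
}}

```text
t: 28.17
eef_pos: [0.4923, 0.3128, 0.2556]
tool_rot: [0.0, -0.044, 0.999, 0.0]
contact_force: [-0.2, -0.6, 0.1]
gripper_width: 0.251
```

Run:
```python
from fit import *
np.set_printoptions(precision=4,suppress=True)
w=save("wrist","w27.png")
o=get_obs(); print(o["eef_pos"],o["tool_rot"],o["t"],o["gripper_width"],o["contact_force"])
for q in ("knob","pivot"): print(q,[(np.round(d["centre"],4),round(d["p"],2)) for d in spot_point(q,"wrist")[:2]])
```

```text
[0.4923 0.3128 0.2556] [ 0.0001 -0.0437  0.999   0.0001] 28.2167 0.24824347142485287 [-0.3871  0.3104 -0.0965]
knob [(array([0.4875, 0.3146, 0.1862]), 0.67)]
pivot [(array([0.5095, 0.1715, 0.1686]), 0.65), (array([0.5382, 0.3176, 0.1795]), 0.59)]
```

View pics/w27.png

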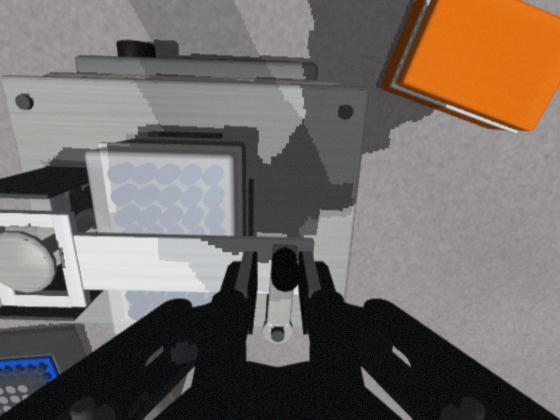

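The arm lies across the bar at about 1.57 by the numbers. I nudge to the stop to be sure.

Request:
{"name": "move_arm", "arguments": {
  "gripper": [0.25,0.25,0.25],
  "xyz": [
    [0,-0.1,0],
    [0,-0.15,0],
    [0,-0.15,0]
  ],
  "twist": [0,0,0]
}}

```text
t: 28.57
eef_pos: [0.4922, 0.3114, 0.2554]
tool_rot: [-0.0, -0.045, 0.999, 0.0]
contact_force: [0.1, 1.1, 0.0]
gripper_width: 0.248
```

Request:
{"name": "move_arm", "arguments": {
  "gripper": [0.25,0.25,0.25],
  "xyz": [
    [0,-0.1,0],
    [0,-0.1,0],
    [0,-0.1,0]
  ],
  "twist": [0,0,0]
}}

```text
t: 28.82
eef_pos: [0.4923, 0.3103, 0.2554]
tool_rot: [-0.0, -0.045, 0.999, -0.0]
contact_force: [-0.6, 0.7, 0.5]
gripper_width: 0.255
```

Request:
{"name": "move_arm", "arguments": {
  "gripper": [0.25,0.25,0.25],
  "xyz": [
    [0,-0.1,0],
    [0,-0.1,0],
    [0,-0.1,0]
  ],
  "twist": [0,0,0]
}}

```text
t: 29.07
eef_pos: [0.4925, 0.3092, 0.2554]
tool_rot: [-0.0, -0.045, 0.999, -0.0]
contact_force: [0.4, 1.5, -0.6]
gripper_width: 0.249
```

Request:
{"name": "move_arm", "arguments": {
  "gripper": [0.25,0.25,0.25],
  "xyz": [
    [0,-0.1,0],
    [0,-0.1,0],
    [0,-0.1,0]
  ],
  "twist": [0,0,0]
}}

```text
t: 29.32
eef_pos: [0.4926, 0.3082, 0.2554]
tool_rot: [0.0, -0.045, 0.999, -0.0]
contact_force: [0.1, -0.0, 0.2]
gripper_width: 0.248
```

Request:
{"name": "move_arm", "arguments": {
  "gripper": [0.25,0.25,0.25],
  "xyz": [
    [0,-0.1,0],
    [0,-0.1,0],
    [0,-0.1,0]
  ],
  "twist": [0,0,0]
}}

```text
t: 29.57
eef_pos: [0.4926, 0.3079, 0.2554]
tool_rot: [0.0, -0.045, 0.999, 0.0]
contact_force: [0.4, 3.7, -1.8]
gripper_width: 0.249
```

The stop is felt (3.7 N), so the catch is fully across. I free the knob and withdraw upward.

Request:
{"name": "move_arm", "arguments": {
  "gripper": [0.25,0.3,0.35,0.35,0.35],
  "xyz": [
    [0,0.2,0],
    [0,0.3,0],
    [0,0.3,0],
    [0,0.3,-2],
    [0,0.3,-5]
  ],
  "twist": [0,0,0,0,0]
}}

```text
t: 29.98
eef_pos: [0.491, 0.3091, 0.3031]
tool_rot: [-0.003, -0.045, 0.999, -0.002]
contact_force: [0.7, -0.0, -1.2]
gripper_width: 0.35
```

Request:
{"name": "move_arm", "arguments": {
  "gripper": [0.35,0.35,0.35,0.35,0.35],
  "xyz": [
    [0,0,-3],
    [0,2,-7],
    [0,6,-10],
    [0,10,-10],
    [0,14,-10]
  ],
  "twist": [0,0,0,0,0]
}}

```text
t: 30.4
eef_pos: [0.4815, 0.4447, 0.4092]
tool_rot: [0.002, -0.044, 0.999, 0.002]
contact_force: [0.7, 0.0, -0.4]
gripper_width: 0.354
```

Run:
```python
from fit import *
np.set_printoptions(precision=4,suppress=True)
c=read_camera("scene"); p=c["pixels"][:,:,::-1]
cv2.imwrite("pics/s30f.png",p); cv2.imwrite("pics/s30.png",cv2.resize(p[160:250,300:420],None,fx=6.5,fy=6.5,interpolation=cv2.INTER_CUBIC))
c=read_camera("top"); p=c["pixels"][:,:,::-1]
cv2.imwrite("pics/t30.png",cv2.resize(p[190:300,140:260],None,fx=5.4,fy=5.4,interpolation=cv2.INTER_CUBIC))
o=get_obs(); print(o["eef_pos"],o["t"],o["contact_force"])
for n in ("scene","top"):
  for q in ("bar_eye","bar_mid","stud","knob","pivot","tube_box","bottle","jar","tip_rack"): print(q,n,[(np.round(d["centre"],4),round(d["p"],2)) for d in spot_point(q,n)[:2]])
```

```text
[0.4765 0.4519 0.4047] 30.5 [-0.1153  0.9983 -0.6162]
bar_eye scene [(array([0.5134, 0.1697, 0.1614]), 0.68), (array([ 0.7473,  0.1867, -0.0043]), 0.19)]
bar_mid scene [(array([0.5078, 0.2404, 0.1669]), 0.57), (array([0.5142, 0.1719, 0.1757]), 0.52)]
stud scene [(array([0.511 , 0.1739, 0.1749]), 0.88)]
knob scene [(array([0.4932, 0.3094, 0.1842]), 0.65), (array([ 0.7476, -0.1723, -0.0047]), 0.59)]
pivot scene [(array([0.543 , 0.3146, 0.176 ]), 0.97)]
tube_box scene [(array([ 0.3622,  0.4705, -0.0033]), 0.85), (array([0.5022, 0.2467, 0.1011]), 0.81)]
bottle scene [(array([ 0.7434,  0.1848, -0.0019]), 0.88)]
jar scene [(array([ 0.7486, -0.1708,  0.0002]), 0.66)]
tip_rack scene [(array([ 0.7585,  0.0174, -0.0013]), 0.69)]
bar_eye top [(array([0.5091, 0.1721, 0.1595]), 0.74)]
bar_mid top [(array([0.5046, 0.2366, 0.161 ]), 0.82), (array([0.4893, 0.3113, 0.1871]), 0.3)]
stud top [(array([0.5071, 0.1705, 0.1723]), 0.68), (array([0.5096, 0.17  , 0.1587]), 0.16)]
knob top [(array([0.4902, 0.3099, 0.1902]), 0.7)]
pivot top [(array([0.5428, 0.3158, 0.1686]), 0.85)]
tube_box top [(array([0.5027, 0.2475, 0.0955]), 0.79), (array([0.3597, 0.4738, 0.002 ]), 0.69)]
bottle top [(array([0.7448, 0.1822, 0.0008]), 0.94)]
jar top [(array([ 0.7483, -0.1722, -0.0026]), 0.67)]
tip_rack top [(array([0.7562, 0.0204, 0.0033]), 0.66)]
```

View pics/s30.png

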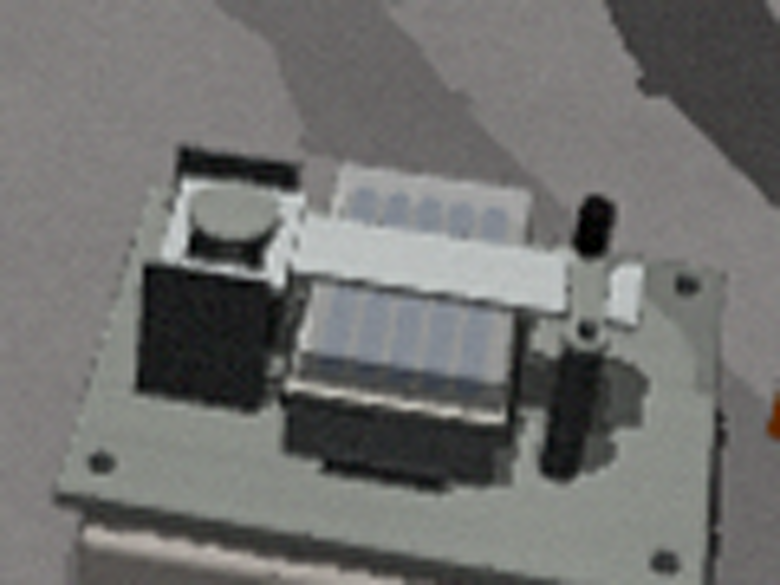

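View pics/t30.png

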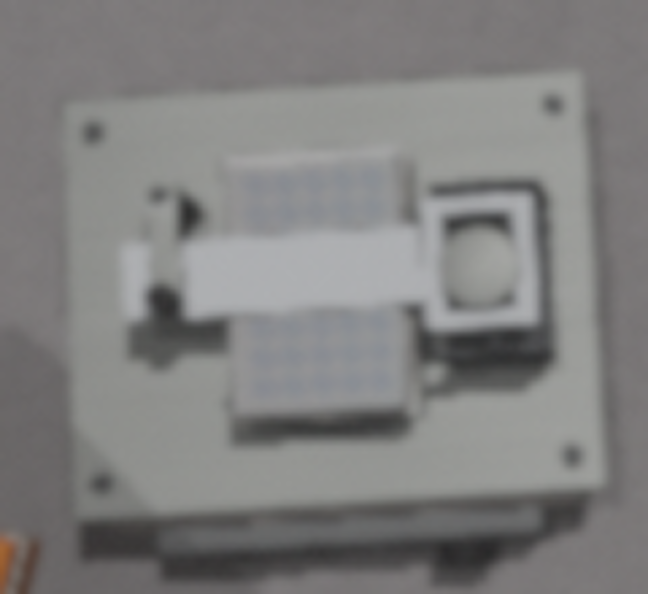

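View pics/s30f.png

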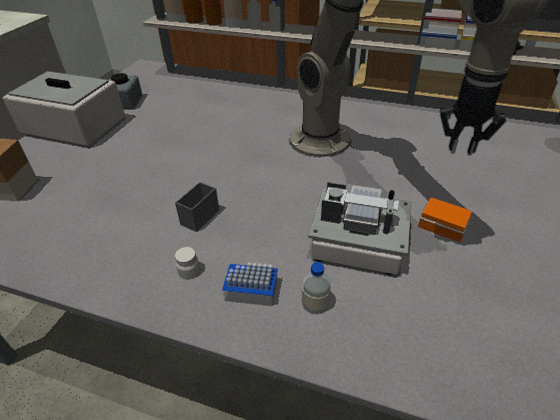

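The catch arm lies across the bar near its tail (scene crop (590,270), top (160,255)), the eye is under the head and nothing else has moved. I let the arm settle, then hand in.

Request:
{"name": "move_arm", "arguments": {
  "gripper": [0.35,0.35,0.35],
  "xyz": [
    [0,0,0],
    [0,0,0],
    [0,0,0]
  ],
  "twist": [0,0,0]
}}

```text
t: 31.65
eef_pos: [0.4803, 0.444, 0.4052]
tool_rot: [0.0, -0.045, 0.999, -0.0]
contact_force: [0.1, -0.1, 0.0]
gripper_width: 0.349
```

Run:
```python
from station import *
hand_in(); print(get_obs()["t"])
```

```text
the job is handed in; nothing more can be done
the job is handed in; nothing more can be done
```

The bar is locked across the box lid and the job is handed in, at about 32 s of the 64 s allowed.

**What I did:**
- I took the bar out of the bin by its eye head, laid it on the bench and retook it by the shank.
- I tilted it tail up by pressing its tail against the shaker platform's edge.
- I threaded the tip web under the stud head, levelled the bar on the lid and swung the catch to its stop.

**Last checks (scene and top pictures):**
- **Bar:** it lies level along the lid. The eye centre is about 2 to 4 mm from the stud axis, against the 11 mm allowed.
- **Catch:** the arm lies across the bar near its tail. The stop was felt at 3.7 N, so it should be at about 1.6 rad.
- **Tube box and bystanders:** the box is in its nest. The bottle, jar, tip rack and the orange look-alike are where they started, within a few mm.
- **Robot:** it is clear of everything.

**One thing went wrong:** when I first set the bar down on the bench, the wrist force briefly read about 44 N, because the fingertips pressed on the bench. That is well under the 120 N wrist limit. It would only count against the 40 N limit if the fingertips are treated as part of the gripper's body.

**One disagreement:** the scene and top cameras differed by about 4 to 6 mm on where the stud stands. I settled it by felt contacts on the head and stem.

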